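# Set up a turned leg for carving and bare the gouges

## Robot

A 6-joint arm with a two-finger parallel gripper is mounted at the origin on the work surface. World frame = base frame: x ahead of the robot, y to its left, z up, the work surface at z = 0. Lengths are in m, angles in rad, forces in N, time in s.
With the tool pointing down it reaches from about 0.4 to 0.925 m from the base axis. Payload 3.4 kg.
Tool frame: the origin (TCP) lies on the centre line of the jaws, within the pads' length; the fingertips stand 8 mm ahead of it and the grasp point (between the pads) lies 11 mm behind it (arm.tip_reach is the z of the fingertips in the tool frame, in m); z points along the fingers, y is the line along which they close (so a half turn about z gives the same grasp; the last joint's range is limited). The gripper opens to 85 mm and grips with 20 to 120 N. Pads are 22 mm wide; open, the fingers measure 114 mm over their backs; the gripper's body (76 mm by 85 mm) begins 54 mm behind the grasp point. The pads swing forward as they close: fully open they stand 13 mm farther back than shut.
Start: joints at [-1.391, 0.307, 1.506, -0, 1.328, -0.073], TCP at [0.144, -0.557, 0.206] pointing down, gripper open.
Joint ranges: [-3.12, 3.12], [-1.05, 2.28], [0.14, 2.33], [-1.42, 4.57], [0.1, 2.73], [-2.68, 2.68]. Speed limits (rad/s): [2.57, 2.57, 3.14, 3.14, 3.14, 3.14].

## Interface

Orientations are given as a 3x3 rotation matrix whose columns are the frame's x, y, z axes.
In Python, from plant import arm, imaging gives the robot as it stands.
- The arm moves only by the shell command python3 -m pendant 'ROWS'. ROWS is JSON, a list of rows, each a list of 3 entries, a list of its own where there are three numbers: the turn, a rotation vector about the tool's x, y, z in units of 0.15 rad (1.0 is 0.15 rad), then the shift along the tool's x, y, z in units of 0.04 m (1.0 is 0.04 m), then the opening, from -1 (shut) to 1 (fully open), so that 0 is half open. A call has 1 to 20 rows; each row shifts and turns the commanded pose from where the row before left it, along the tool's axes as they then stand; what a row does not reach is not made up. A row lasts 1/8 s, in which the tool goes at most 62.5 mm and 10.7 degrees, less where a joint would pass 70% of its speed; a pose out of reach is approached as far as the arm can. A call with a number of a shift or a turn outside -1 to 1 is refused whole. A call with a gripper value outside its range is refused whole. The fingers move at their own pace and stop on an object; the grip force is fixed at half the most. Time passes only in rows, so rows that do not move let the fingers close. It gives the time, the measured TCP pose, the force, the opening and the grip force at its end, in the units of the state.
- arm.observe(): the state, without advancing time (a new reading comes with each control period).
- imaging.capture(name): name is "side" or "top"; returns the picture (420x560x3 uint8, red, green, blue); there is no depth.
- imaging.get_calibration(name): a dict with "mtx" (3x3 intrinsics, pixels), "rvec" (rotation vector, rad) and "tvec" (3), from world to camera coordinates, as OpenCV has them. Camera axes: x right, y down, z forward; pixel columns grow to the right and rows downward; lengths in m; the calibration is good to about 2 mm. A picture is of the moment at which its call begins. get_calibration takes no time and is no camera call.
- arm.close_job(): hands the job in; it is judged then, once.
The state is a dict: "time_s": time; "joint_pos": joint angles; "joint_velocities": joint speeds; "tau": joint torques, N m; "tool_pos": TCP position; "ee_rot": TCP orientation; "contact_force": force on the tool from outside, world axes, zero at the start; "wrist_torque": the same for the moment, N m; "width": opening from 0.0 (shut) to 1.0 (fully open); "gripper_force": force on a finger pad.
Only numpy, scipy, OpenCV 4.12 (cv2) and the standard library are available. Lean on these libraries where they do the work, as an engineer would, in place of code of your own. Each camera call takes 0.05 s, during which the arm holds its last target. There are 200 camera calls.

## Task

Get the stool leg ready for carving: turn it on its centres until the chalk line runs along the very top, and slide the empty chip tray in under the leg, square to it and centred between the two posts. Only once the line is up may the gouges be bared: then take the rubber edge caps off all the gouges that wear one and set each cap in a compartment of its own, right down in the sectioned plywood tray, leaving the other things on the bench where they are.

Things in the scene. Friction and masses are not known exactly. Their poses are not given: they have to be found in the camera images.
- stand: green carving stand, bolted down. Origin at table level below the leg's middle; own y along the leg, own x away from the robot. Posts 56 x 44 mm, centred at own y = +-165 mm, rounded heads up to 192 mm high; feet 18 mm high at own x = -60 to 120 mm with 270 mm free between them. Bed bar at the back: near face at own x = 96 mm, 40 mm high. The side towards the robot is open.
- leg (a joint): roll of the leg, rad: 0 = chalk line straight up, positive = line rolled towards the back bar (stand's own +x), negative towards the robot. Starts at 0.5 to 1.9. Friction (0.12 N m) holds the leg wherever it is left; no spring. Gripping it across its diameter from above and swinging the gripper about the leg's axis turns it.
- leg_mid (a point): middle of the turned walnut leg, on its axis, 160 mm above the table. 256 mm long; its plain cylindrical part is 44 mm across and reaches 70 mm to either side of this point. The point turns with the leg: its y lies along the axis (stand's own y), its z points at the chalk line.
- leg_line (a point): middle of the white chalk line (4 mm wide, 135 mm long) on the leg's surface, 22 mm from the axis
- chip_tray_c (a point): centre (half-way up, 16 mm above the table) of the loose open chip tray of bare metal, 120 mm (own x) by 190 mm (own y), 32 mm high, walls 8 mm thick, 0.4 to 0.8 kg. Starts flat on the table at the stand's open side, turned up to 0.28 rad. Its place: own x along the stand's own x, centre below the leg's middle.
- rack: wooden gouge rack, fixed, 90 x 250 mm, with five short carving gouges edge up in a row along its own y, 46 mm apart (own y = -92, -46, 0, 46, 92 mm), held fast. Origin at table level under the middle. Clip board's top 97 mm, cutting edges 200 mm above the table. Blades up to 18 mm wide (own y), 7 mm thick (own x).
- cap1_c (a point): centre (half-way up) of a loose rubber edge cap, 28 mm (own x) x 32 mm (own y) x 48 mm tall (own z), 30 g, hole 40 mm deep from below. It sits over a gouge edge, its bottom 160 and top 208 mm above the table, own x along the rack's; lifts straight off after 45 mm. Absent (None) where the gouge is bare already; 3 to 5 are there. It may stand or lie in its compartment.
- cap2_c (a point): centre (half-way up) of a loose rubber edge cap, 28 mm (own x) x 32 mm (own y) x 48 mm tall (own z), 30 g, hole 40 mm deep from below. It sits over a gouge edge, its bottom 160 and top 208 mm above the table, own x along the rack's; lifts straight off after 45 mm. Absent (None) where the gouge is bare already; 3 to 5 are there. It may stand or lie in its compartment.
- cap3_c (a point): centre (half-way up) of a loose rubber edge cap, 28 mm (own x) x 32 mm (own y) x 48 mm tall (own z), 30 g, hole 40 mm deep from below. It sits over a gouge edge, its bottom 160 and top 208 mm above the table, own x along the rack's; lifts straight off after 45 mm. Absent (None) where the gouge is bare already; 3 to 5 are there. It may stand or lie in its compartment.
- cap4_c (a point): centre (half-way up) of a loose rubber edge cap, 28 mm (own x) x 32 mm (own y) x 48 mm tall (own z), 30 g, hole 40 mm deep from below. It sits over a gouge edge, its bottom 160 and top 208 mm above the table, own x along the rack's; lifts straight off after 45 mm. Absent (None) where the gouge is bare already; 3 to 5 are there. It may stand or lie in its compartment.
- cap5_c (a point): centre (half-way up) of a loose rubber edge cap, 28 mm (own x) x 32 mm (own y) x 48 mm tall (own z), 30 g, hole 40 mm deep from below. It sits over a gouge edge, its bottom 160 and top 208 mm above the table, own x along the rack's; lifts straight off after 45 mm. Absent (None) where the gouge is bare already; 3 to 5 are there. It may stand or lie in its compartment.
- cap_tray: loose plywood tray, 182 mm (own x) by 123 mm (own y), 24 mm high, floor and walls 5 mm, with 3 (own x) by 2 (own y) compartments, each 54 mm square inside, centres at own x = -59, 0, 59 mm and own y = -29.5, 29.5 mm. Origin under its centre; about 0.5 kg. It need not stay exactly where it is.
- mallet: bystander, leave it alone: round carver's mallet standing on its head, 86 mm across, 235 mm tall; origin under its centre
- glue: bystander, leave it alone: white glue bottle, 60 mm across, 170 mm tall; origin under its centre
- sanding_block: bystander, leave it alone: cork sanding block 70 x 110 x 35 mm; origin under its centre
- oilstone: bystander, leave it alone: sharpening stone in a wooden case, 60 x 120 x 36 mm; origin under its centre
- ear_defenders: bystander, leave it alone: a pair of ear defenders lying flat, about 180 x 165 mm and 80 mm high; origin at table level between the cups
- flat_chisel: bystander, leave it alone: loose red-handled chisel lying flat, about 220 mm long, 28 mm high; origin at table level under its ferrule
- spring_clamp: bystander, leave it alone: small black spring clamp, about 115 x 60 x 24 mm; origin at table level in its middle

How it is judged:
On the way, in this order (a step that is already met when the one before it is completed fails the run):
1. the leg has been turned so that the chalk line faces up and stays there (value of joint leg between -0.15 and 0.15 rad and velocity of joint leg between -0.05 and 0.05 rad/s), for 0.3 s.
2. the edge caps are in the sectioned tray (x of cap1_c in the frame of cap_tray between -0.088 and 0.088 m and y of cap1_c in the frame of cap_tray between -0.059 and 0.059 m and z of cap1_c in the frame of cap_tray between 0.01 and 0.036 m and x of cap2_c in the frame of cap_tray between -0.088 and 0.088 m and y of cap2_c in the frame of cap_tray between -0.059 and 0.059 m and z of cap2_c in the frame of cap_tray between 0.01 and 0.036 m and x of cap3_c in the frame of cap_tray between -0.088 and 0.088 m and y of cap3_c in the frame of cap_tray between -0.059 and 0.059 m and z of cap3_c in the frame of cap_tray between 0.01 and 0.036 m and x of cap4_c in the frame of cap_tray between -0.088 and 0.088 m and y of cap4_c in the frame of cap_tray between -0.059 and 0.059 m and z of cap4_c in the frame of cap_tray between 0.01 and 0.036 m and x of cap5_c in the frame of cap_tray between -0.088 and 0.088 m and y of cap5_c in the frame of cap_tray between -0.059 and 0.059 m and z of cap5_c in the frame of cap_tray between 0.01 and 0.036 m), for 0.2 s.
At the end, for the whole second after the job is handed in: Chalk line within 0.15 rad of up; chip tray flat, its centre within 25 mm across and 30 mm along the leg of the leg's middle, square within 0.2 rad; every cap right down in a compartment (centre 10 to 36 mm above the tray's underside); that tray flat on the table (all of step 2 and value of joint leg between -0.15 and 0.15 rad and x of chip_tray_c in the frame of stand between -0.025 and 0.025 m and y of chip_tray_c in the frame of stand between -0.03 and 0.03 m and angle between the x axis of chip_tray_c and the x axis of stand, either way round below 0.2 rad and height (world z) of chip_tray_c below 0.024 m and angle between each of chip_tray_c, cap_tray's own z axis and vertical below 0.1 rad and height (world z) of cap_tray below 0.01 m); the robot touches nothing.
It fails at once if a cap was lifted off its gouge while the chalk line was more than 0.35 rad from straight up (height (world z) of any of cap1_c, cap2_c, cap3_c, cap4_c, cap5_c above 0.215 m and (value of joint leg above 0.35 rad or value of joint leg below -0.35 rad)).
It fails at once if a bystander was moved more than 40 mm (distance of any of mallet, glue, sanding_block, oilstone, ear_defenders, flat_chisel, spring_clamp from where it was at the start of the episode above 0.04 m).
Of cap1, cap2, cap3, cap4, cap5 only 3 to 5 are there at a start; the rules pass over those that are not, and their reading is None.
At some moment in a run one of chip_tray, cap_tray may be knocked a few centimetres aside while the robot is not near it.
Once in a run the grip may slacken for a moment while it holds something.
It also fails if it takes over 210 s, if anything falls off the work surface, if the arm or the gripper's body presses on something with over 40 N, if the wrist force passes 120 N, or if a joint passes its speed limit or range.

## Working session

There is one attempt and no reset: what is moved stays moved. The work goes in short steps, Python scripts to look and compute and a shell command to move; the robot and the scene stay as the last step left them, time stands still between calls to the robot, and variables do not carry over. Pictures are saved under pics/ and viewed, at most 14 in all, crops included, and the job is handed in when it is done.

```bash
mkdir -p pics; cat > h.py <<'E'
import numpy as np, cv2
from plant import arm, imaging
def snap(n,f,crop=None,s=1):
    im=imaging.capture(n)[:,:,::-1].copy(); cv2.imwrite(f'pics/{f}_full.png',im)
    if crop: x0,y0,x1,y1=crop; im=im[y0:y1,x0:x1]
    if s!=1: im=cv2.resize(im,None,fx=s,fy=s,interpolation=cv2.INTER_CUBIC)
    cv2.imwrite(f'pics/{f}.png',im)
def px2w(n,uv,z):
    c=imaging.get_calibration(n); R=cv2.Rodrigues(np.array(c['rvec'],float))[0]; t=np.array(c['tvec'],float).ravel()
    K=np.array(c['mtx'],float); o=-R.T@t
    d=(R.T@np.linalg.inv(K)@np.c_[np.atleast_2d(uv),np.ones(len(np.atleast_2d(uv)))].T).T
    return o+d*((z-o[2])/d[:,2])[:,None]
def w2px(n,P):
    c=imaging.get_calibration(n)
    return cv2.projectPoints(np.atleast_2d(np.array(P,float)),np.array(c['rvec'],float),np.array(c['tvec'],float),np.array(c['mtx'],float),None)[0][:,0]
def go(p,yaw=None):
    "tool-axis delta in row units to reach world p; yaw = desired world direction angle of tool y (mod pi)"
    s=arm.observe(); R=np.array(s['ee_rot']); d=R.T@(np.array(p)-s['tool_pos'])
    print('shift units total',np.round(d/0.04,2))
    if yaw is not None:
        a=np.arctan2(R[1,1],R[0,1]); e=(yaw-a+np.pi/2)%np.pi-np.pi/2
        print('turn z units (tool z down => neg of yaw)',round(-e/0.15,2),'q6',round(s['joint_pos'][5],2))
E
python3 - <<'E'
from h import *
snap('top','t0',None,1.4); snap('side','s0',None,1.4)
s=arm.observe(); print(s['tool_pos'],np.round(s['ee_rot'],2))
for n in('top','side'):
    c=imaging.get_calibration(n); R=cv2.Rodrigues(np.array(c['rvec'],float))[0]; print(n,-R.T@np.array(c['tvec']).ravel(),c['mtx'][0][0])
E
```

```text
[ 0.14422396 -0.55594471  0.20516872] [[ 0.97  0.25 -0.  ]
 [ 0.25 -0.97  0.  ]
 [ 0.   -0.   -1.  ]]
top [0.40629069 0.01043068 1.10009494] 401.46603442205844
side [-0.03342453  0.63743679  1.00857915] 403.52686809311234
```

View pics/t0.png

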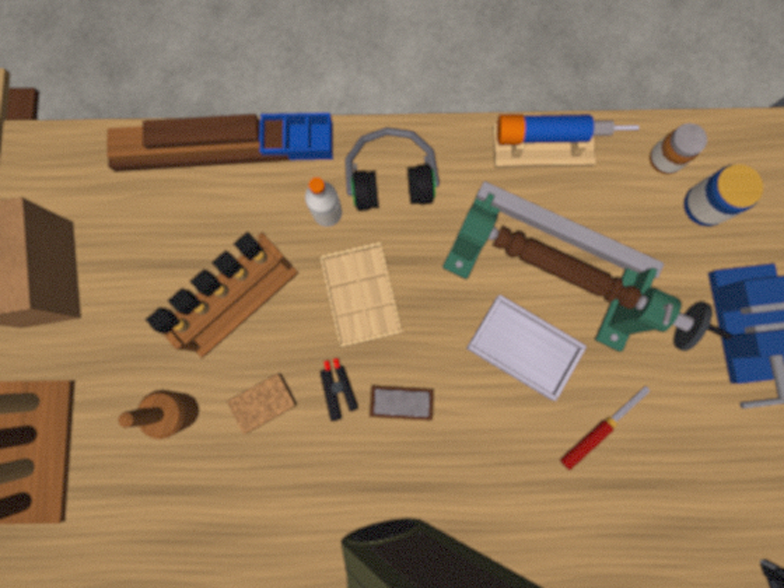

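View pics/s0.png

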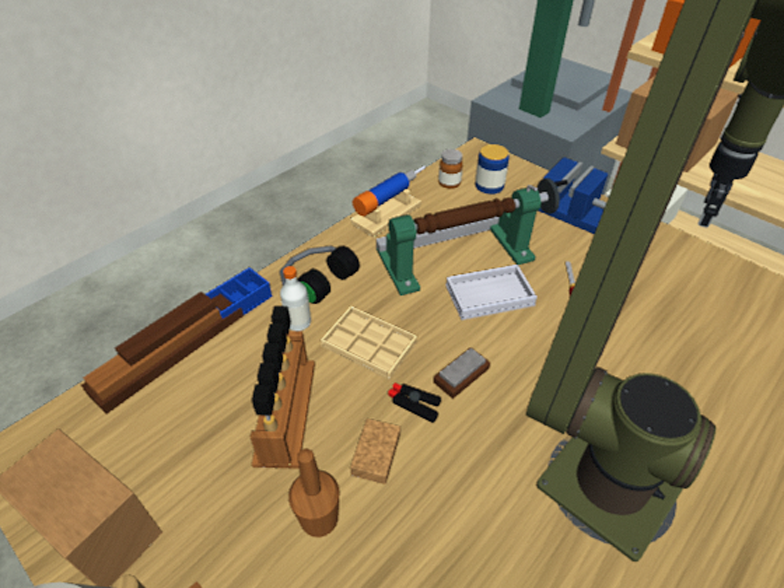

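The top view shows five caps on the rack (display px 163,321 to 249,247), the compartment tray at about (361,294), the chip tray at (527,347) and the leg from (500,237) to (640,297). The chalk line isn't visible yet. Next, enlarged crops.

```bash
python3 - <<'E'
from h import *
im=cv2.imread('pics/t0_full.png')
cv2.imwrite('pics/c1.png',cv2.resize(im[120:290,310:510],None,fx=3.5,fy=3.5,interpolation=cv2.INTER_CUBIC))
cv2.imwrite('pics/c2.png',cv2.resize(im[155:265,95:295],None,fx=4,fy=4,interpolation=cv2.INTER_CUBIC))
E
```

```text
(no output)
```

View pics/c1.png

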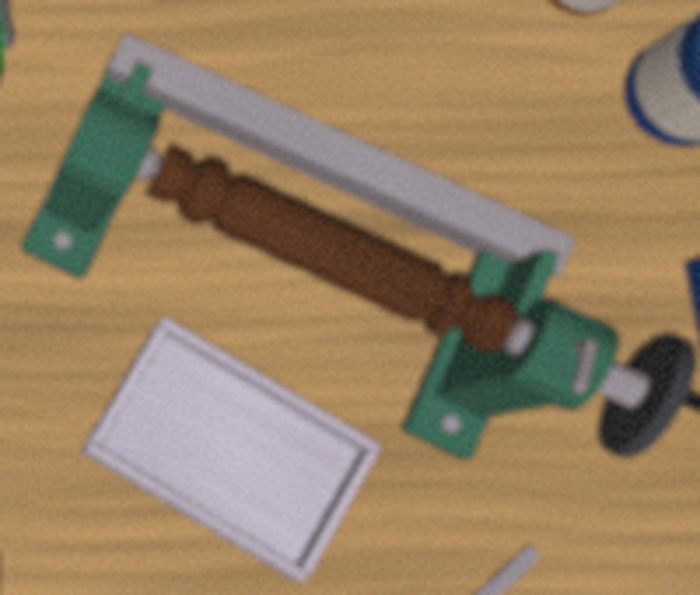

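View pics/c2.png

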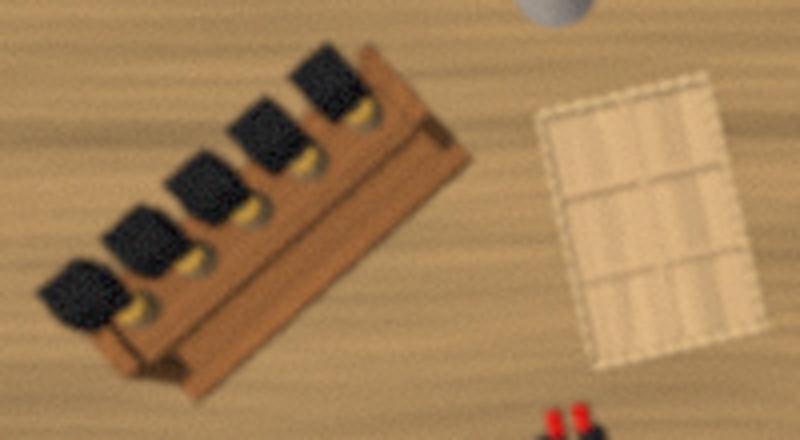

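The crops show the leg ends at crop (162,170)/(497,325), all corners of both trays, and the five caps as black blobs. No chalk line is visible, so the roll exceeds about 1.2 rad. I'll fit the poses from these.

```bash
cat > m.py <<'E'
from h import *
from scipy.optimize import minimize
def c1(p): return np.array(p,float)/3.5+[310,120]
def c2(p): return np.array(p,float)/4+[95,155]
def rect(n,uv,z):
    P=px2w(n,uv,z)[:,:2]; c=P.mean(0); e=[P[(i+1)%4]-P[i] for i in range(4)]
    return c,[(round(float(np.hypot(*v)),3),round(float(np.arctan2(v[1],v[0])),3)) for v in e]
E
python3 - <<'E'
from m import *
L=px2w('top',c1([[162,170],[497,325]]),.16); print('leg',L,L.mean(0),np.linalg.norm(L[1]-L[0]),np.arctan2(*(L[0]-L[1])[1::-1]))
P=px2w('top',c1([[235,197],[435,290]]),.16); print('cyl',P,P.mean(0))
B=px2w('top',c1([[125,35],[572,238]]),.04);print('bar far',B,np.arctan2(*(B[0]-B[1])[1::-1]))
F=px2w('top',c1([[62,240],[451,424]]),.018);print('foot bolts',F,F.mean(0))
print('chip',rect('top',c1([[165,320],[380,447],[305,580],[85,450]]),.032))
print('captray',rect('top',c2([[537,115],[708,72],[770,325],[597,368]]),.024))
im=cv2.imread('pics/t0_full.png').astype(int)
m=(im.max(2)<60).astype(np.uint8); m[:, :95]=0; m[:,195:]=0; m[:155]=0; m[245:]=0
print(m.sum())
m4=cv2.resize(m,None,fx=4,fy=4,interpolation=cv2.INTER_NEAREST)
box=np.array([[a,b,c] for a in(-.014,.014) for b in(-.016,.016) for c in(.160,.208)])
def mask(q):
    x,y,t=q; R=np.array([[np.cos(t),-np.sin(t)],[np.sin(t),np.cos(t)]]); M=np.zeros_like(m4)
    for k in(-.092,-.046,0,.046,.092):
        b=box.copy(); b[:,1]+=k; b[:,:2]=b[:,:2]@R.T+[x,y]
        u=(w2px('top',b)+.5)*4; cv2.fillConvexPoly(M,cv2.convexHull(u.astype(np.float32)).round().astype(np.int32),1)
    return M
f=lambda q:float((mask(q)!=m4).sum())
best=min((minimize(f,[*px2w('top',c2([[205,190]]),.19)[0,:2],t],method='Nelder-Mead',options=dict(initial_simplex=None,xatol=1e-4)) for t in np.arange(-1.2,1.3,.2)),key=lambda r:r.fun)
best=minimize(f,best.x,method='Nelder-Mead',options=dict(initial_simplex=best.x+np.array([[0,0,0],[.006,0,0],[0,.006,0],[0,0,.05]])))
print('rack',best.x,best.fun,m4.sum())
x,y,t=best.x
for k in(-.092,-.046,0,.046,.092): print(k,x-k*np.sin(t),y+k*np.cos(t))
E
```

```text
leg [[ 0.64364478 -0.1745641   0.16      ]
 [ 0.53289937 -0.39513543  0.16      ]] [ 0.58827208 -0.28484976  0.16      ] 0.24681219169516105 1.1054826765760855
cyl [[ 0.62389449 -0.22358553  0.16      ]
 [ 0.55740354 -0.35525266  0.16      ]] [ 0.59064902 -0.2894191   0.16      ]
bar far [[ 0.78331719 -0.17391059  0.04      ]
 [ 0.61545903 -0.50956892  0.04      ]] 1.107079612639467
foot bolts [[ 0.62437729 -0.12174012  0.018     ]
 [ 0.47594544 -0.41510465  0.018     ]] [ 0.55016136 -0.26842238  0.018     ]
chip (array([ 0.45907662, -0.24405471]), [(0.187, -2.132), (0.116, 2.574), (0.188, 1.018), (0.118, -0.582)])
captray (array([0.56798409, 0.06920012]), [(0.121, -1.334), (0.179, -2.919), (0.119, 1.8), (0.178, 0.232)])
1075Traceback (most recent call last):
  File "<stdin>", line 20, in <module>
  File "<stdin>", line 20, in <genexpr>
    res = _minimize_neldermead(fun, x0, args, callback, bounds=bounds,
                               **options)
    fxcc = func(xcc)
    fx = function(np.copy(x), *(wrapper_args + args))
  File "<stdin>", line 19, in <lambda>
  File "<stdin>", line 17, in mask
  File "h.py", line 14, in w2px
    c=imaging.get_calibration(n)
ValueError: time passes only in moves, steps and waits
```

```bash
python3 - <<'E'
s=open('h.py').read()
s=s.replace("def snap","C={n:imaging.get_calibration(n) for n in('top','side')}\ndef snap",1).replace("c=imaging.get_calibration(n)","c=C[n]")
open('h.py','w').write(s)
E
python3 - <<'E'
from m import *
im=cv2.imread('pics/t0_full.png').astype(int)
m=(im.max(2)<60).astype(np.uint8); m[:, :95]=0; m[:,195:]=0; m[:155]=0; m[245:]=0
m4=cv2.resize(m,None,fx=4,fy=4,interpolation=cv2.INTER_NEAREST)
box=np.array([[a,b,c] for a in(-.014,.014) for b in(-.016,.016) for c in(.160,.208)])
def mask(q):
    x,y,t=q; R=np.array([[np.cos(t),-np.sin(t)],[np.sin(t),np.cos(t)]]); M=np.zeros_like(m4)
    for k in(-.092,-.046,0,.046,.092):
        b=box.copy(); b[:,1]+=k; b[:,:2]=b[:,:2]@R.T+[x,y]
        u=(w2px('top',b)+.5)*4; cv2.fillConvexPoly(M,cv2.convexHull(u.astype(np.float32)).round().astype(np.int32),1)
    return M
f=lambda q:float((mask(q)!=m4).sum())
x0=[*px2w('top',c2([[205,190]]),.185)[0,:2]]
best=None
for t in np.arange(-1.2,1.3,.3):
    r=minimize(f,[*x0,t],method='Nelder-Mead',options=dict(initial_simplex=np.array([*x0,t])+np.array([[0,0,0],[.015,0,0],[0,.015,0],[0,0,.15]])))
    if best is None or r.fun<best.fun: best=r
print('rack',best.x,best.fun,m4.sum())
x,y,t=best.x
for k in(-.092,-.046,0,.046,.092): print(k,x-k*np.sin(t),y+k*np.cos(t))
go([.59,-.288,.32],-.465)
E
```

```text
rack [0.56680406 0.3168923  0.75166369] 6815.0 17200
-0.092 0.6296267345024182 0.24968134608311016
-0.046 0.598215398841304 0.2832868217081451
0 0.5668040631801898 0.31689229733318003
0.046 0.5353927275190756 0.35049777295821494
0.092 0.5039813918579614 0.3841032485832499
shift units total [12.47 -3.69 -2.86]
turn z units (tool z down => neg of yaw) -5.68 q6 -0.07
```

```bash
python3 -m pendant '[[[0,0,0],[0,0,-1],1],[[0,0,0],[0,0,-1],1],[[0,0,0],[0.8,-0.2,-0.86],1],[[0,0,0],[0.9,-0.3,0],1],[[0,0,0],[0.9,-0.3,0],1],[[0,0,0],[0.9,-0.3,0],1],[[0,0,0],[0.9,-0.3,0],1],[[0,0,0],[0.9,-0.3,0],1],[[0,0,0],[0.9,-0.3,0],1],[[0,0,0],[0.9,-0.3,0],1],[[0,0,0],[0.9,-0.3,0],1],[[0,0,0],[0.9,-0.3,0],1],[[0,0,0],[0.9,-0.3,0],1],[[0,0,0],[0.9,-0.3,0],1],[[0,0,0],[0.9,-0.2,0],1],[[0,0,-1],[0.87,0,0],1],[[0,0,-1],[0,0,0],1],[[0,0,-1],[0,0,0],1],[[0,0,-1],[0,0,0],1],[[0,0,-1],[0,0,0],1]]'
python3 - <<'E'
from h import *
go([.59,-.288,.32],-.465); print(np.round(arm.observe()['ee_rot'],2),np.round(arm.observe()['joint_pos'],2),arm.observe()['time_s'])
E
```

```text
time_s: 2.6
tool_pos: [0.5898, -0.2879, 0.3196]
ee_rot: [[0.533, 0.846, -0.001], [0.846, -0.533, 0.001], [-0.0, -0.002, -1.0]]
contact_force: [0.5, 0.4, -1.0]
width: 0.998
gripper_force: 0.0
shift units total [ 0.    0.01 -0.01]
turn z units (tool z down => neg of yaw) -0.65 q6 0.04
[[ 0.53  0.85 -0.  ]
 [ 0.85 -0.53  0.  ]
 [-0.   -0.   -1.  ]] [-0.52  0.37  1.13 -0.    1.64  0.04] 2.6
```

```bash
python3 -m pendant '[[[0,0,-0.65],[0,0,0],1],[[1,0,0],[0,0,0],1],[[1,0,0],[0,0,0],1],[[1,0,0],[0,0,0],1],[[1,0,0],[0,0,0],1],[[1,0,0],[0,0,0],1],[[0,0,0],[0,0,0],1]]'
python3 - <<'E'
from h import *
R=np.array(arm.observe()['ee_rot']); a=np.array([.59,-.288,.16]); print(np.round(R,2),np.round(arm.observe()['joint_pos'],2))
go(a-R[:,2]*.09); go(a+R[:,2]*.013)
E
```

```text
time_s: 3.48
tool_pos: [0.5915, -0.289, 0.311]
ee_rot: [[0.452, 0.645, -0.615], [0.892, -0.327, 0.313], [0.0, -0.69, -0.724]]
contact_force: [0.5, -0.6, -0.6]
width: 0.999
gripper_force: 0.0
[[ 0.45  0.65 -0.62]
 [ 0.89 -0.33  0.31]
 [ 0.   -0.69 -0.72]] [-0.5   0.89  0.44 -0.04  2.58 -0.06]
shift units total [0.   2.57 0.51]
shift units total [0.   2.57 3.09]
```

```bash
python3 -m pendant '[[[-1,0,0],[0,0,0],1],[[0,0,0],[0,0.8,0],1],[[0,0,0],[0,0.8,0],1],[[0,0,0],[0,0,0],1]]'
python3 - <<'E'
from h import *
R=np.array(arm.observe()['ee_rot']); a=np.array([.59,-.288,.16]); print(np.round(arm.observe()['joint_pos'],2))
go(a-R[:,2]*.09); go(a+R[:,2]*.013)
E
```

```text
time_s: 3.98
tool_pos: [0.6371, -0.312, 0.2837]
ee_rot: [[0.452, 0.737, -0.503], [0.892, -0.374, 0.255], [0.0, -0.564, -0.826]]
contact_force: [-0.0, -0.1, -0.7]
width: 1.001
gripper_force: 0.0
[-0.5   0.89  0.4  -0.03  2.45 -0.05]
shift units total [0.   0.65 1.05]
shift units total [0.   0.65 3.62]
```

Now approach along the tool axis, grip, and swing 8 units back through vertical.

```bash
python3 -m pendant '[[[0,0,0],[0,0.65,0.3],1],[[0,0,0],[0,0,0.8],1],[[0,0,0],[0,0,0.8],1],[[0,0,0],[0,0,0.8],1],[[0,0,0],[0,0,0.7],1],[[0,0,0],[0,0,0.22],1],[[0,0,0],[0,0,0],1],[[0,0,0],[0,0,0],-1],[[0,0,0],[0,0,0],-1],[[0,0,0],[0,0,0],-1],[[0,0,0],[0,0,0],-1],[[0,0,0],[0,0,0],-1]]'
python3 - <<'E'
from h import *
print(np.round(arm.observe()['joint_pos'],2))
E
```

```text
time_s: 5.48
tool_pos: [0.5849, -0.2856, 0.1562]
ee_rot: [[0.453, 0.739, -0.499], [0.892, -0.375, 0.253], [-0.0, -0.559, -0.829]]
contact_force: [5.9, -2.1, 20.8]
width: 0.003
gripper_force: 10.3
[-0.51  0.81  0.87 -0.02  2.06 -0.04]
```

```bash
python3 - <<'E'
from h import *
snap('side','s1',(240,90,440,240),4)
print(w2px('side',[arm.observe()['tool_pos'],[.59,-.288,.16]])*4-np.array([960,360]))
E
```

```text
[[371.43459355 256.5367204 ]
 [369.01855505 249.14303535]]
```

View pics/s1.png

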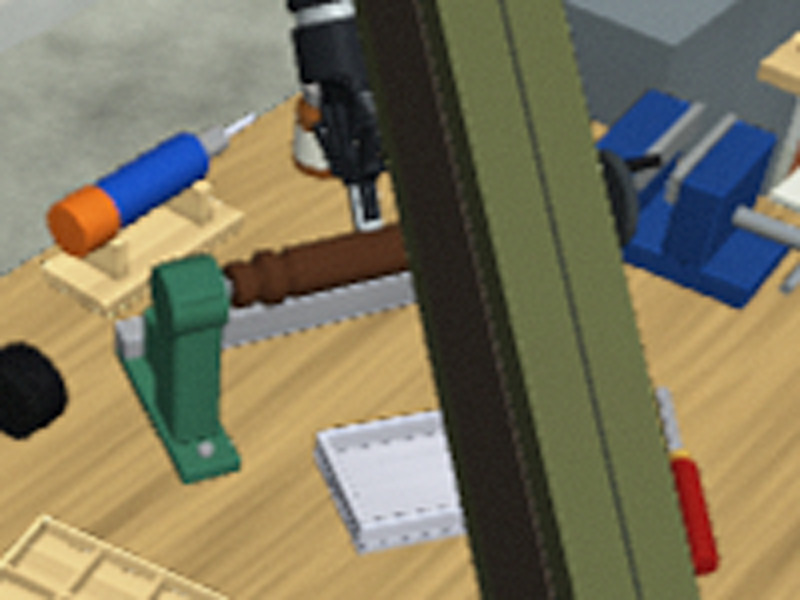

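The side view shows the shut fingers disappearing behind the leg at (368,228), with no near finger in front of it, so the grasp missed. I'll check from the top.

```bash
python3 - <<'E'
from h import *
snap('top','t1',(310,120,510,270),4)
s=arm.observe(); R=np.array(s['ee_rot']);p=np.array(s['tool_pos'])
print(w2px('top',[p,p+R[:,2]*.008,p-R[:,2]*.05,[.59,-.288,.16]])*4-np.array([1240,480]),s['width'],s['tool_pos'],s['contact_force'])
E
```

```text
[[374.56106734 288.32157185]
 [368.26353478 296.99437422]
 [415.76732301 231.57335995]
 [379.8908822  279.09186435]] 7.68736166210553e-05 [ 0.5852291  -0.28576026  0.15595723] [ 5.71685312 -2.29100228 20.01676344]
```

View pics/t1.png

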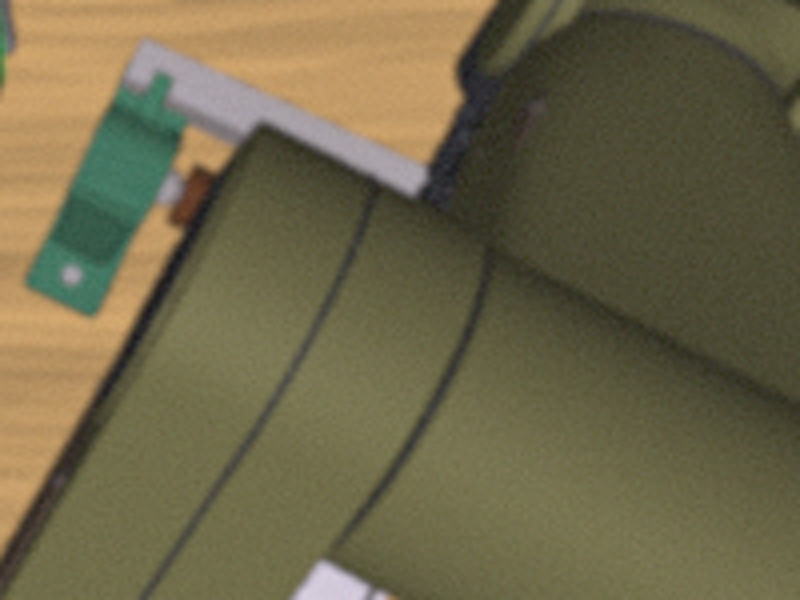

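The top view is blocked by the arm. I'll check the tool's projected pose against what the side view shows.

```bash
python3 - <<'E'
from h import *
s=arm.observe(); R=np.array(s['ee_rot']);p=np.array(s['tool_pos'])
for d in(.008,0,-.02,-.05,-.08,-.12):
  print(d,(w2px('side',[p+R[:,2]*d-R[:,0]*.011,p+R[:,2]*d+R[:,0]*.011])*4-np.array([960,360])).round(0).tolist())
for x in(-.128,-.07,0): 
  c=np.array([.59,-.288,.16])-x*np.array([.448,.894,0]); print(x,(w2px('side',[c,c+[0,0,.022],c-[0,0,.022]])*4-np.array([960,360])).round(0).tolist())
print(arm.tip_reach)
E
```

```text
0.008 [[385.0, 263.0], [361.0, 268.0]]
0 [[383.0, 254.0], [360.0, 259.0]]
-0.02 [[379.0, 231.0], [356.0, 236.0]]
-0.05 [[374.0, 196.0], [350.0, 201.0]]
-0.08 [[368.0, 160.0], [344.0, 165.0]]
-0.12 [[361.0, 112.0], [337.0, 117.0]]
-0.128 [[230.0, 282.0], [231.0, 261.0], [229.0, 302.0]]
-0.07 [[294.0, 267.0], [295.0, 246.0], [292.0, 287.0]]
0 [[369.0, 249.0], [371.0, 228.0], [367.0, 270.0]]
0.008
```

```bash
python3 -m pendant '[[[0,0,0],[0,0,-0.8],-1],[[0,0,0],[0,0,-0.8],-1],[[0,0,0],[0,0,0],-1]]'
python3 - <<'E'
from h import *
snap('side','s2',(290,90,420,190),6)
s=arm.observe(); R=np.array(s['ee_rot']);p=np.array(s['tool_pos'])
for d in(.008,0,-.02,-.05):
  print(d,(w2px('side',[p+R[:,2]*d-R[:,0]*.011,p+R[:,2]*d+R[:,0]*.011])*6-np.array([290,90])*6).round(0).tolist())
E
```

```text
time_s: 5.95
tool_pos: [0.6173, -0.302, 0.2046]
ee_rot: [[0.452, 0.739, -0.499], [0.892, -0.375, 0.253], [-0.0, -0.56, -0.829]]
contact_force: [0.4, -0.6, 0.1]
width: 0.003
gripper_force: 0.0
0.008 [[259.0, 292.0], [223.0, 300.0]]
0 [[256.0, 278.0], [221.0, 286.0]]
-0.02 [[251.0, 243.0], [215.0, 251.0]]
-0.05 [[242.0, 189.0], [206.0, 197.0]]
```

View pics/s2.png

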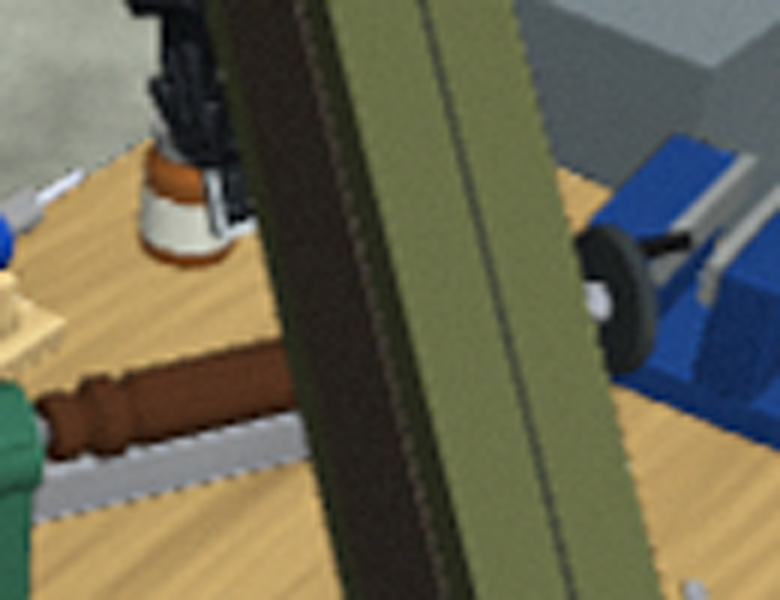

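The closed tip shows at crop (232,235), about 30 mm short of the reported tip at (241,296). I'll check that against the start picture, where the tool was vertical and the tip was near display (707,222).

```bash
python3 - <<'E'
from h import *
p=np.array([.14422,-.55594,.20517]); yv=np.array([.25,-.97,0])
for d in(.02,.008,-.005,-.02,-.03,-.05):
  print(d,(w2px('side',[p-[0,0,d],p-[0,0,d]+yv*.05,p-[0,0,d]-yv*.05])*1.4).round(0).tolist())
im=cv2.imread('pics/s0_full.png'); cv2.imwrite('pics/s0c.png',cv2.resize(im[90:175,470:560],None,fx=6,fy=6,interpolation=cv2.INTER_CUBIC))
for d in(.008,-.02): print((w2px('side',[p-[0,0,d],p-[0,0,d]+yv*.05,p-[0,0,d]-yv*.05])-[470,90])*6)
E
```

```text
0.02 [[695.0, 234.0], [698.0, 222.0], [691.0, 247.0]]
0.008 [[697.0, 230.0], [700.0, 218.0], [693.0, 243.0]]
-0.005 [[699.0, 226.0], [702.0, 214.0], [695.0, 239.0]]
-0.02 [[701.0, 221.0], [705.0, 208.0], [698.0, 233.0]]
-0.03 [[703.0, 217.0], [706.0, 205.0], [700.0, 230.0]]
-0.05 [[707.0, 210.0], [710.0, 198.0], [704.0, 222.0]]
[[165.367995   447.29671586]
 [179.42791004 395.3623553 ]
 [150.61432261 501.79366976]]
[[186.32823658 405.2056139 ]
 [200.10718911 353.46540521]
 [171.85824171 459.54069867]]
```

View pics/s0c.png

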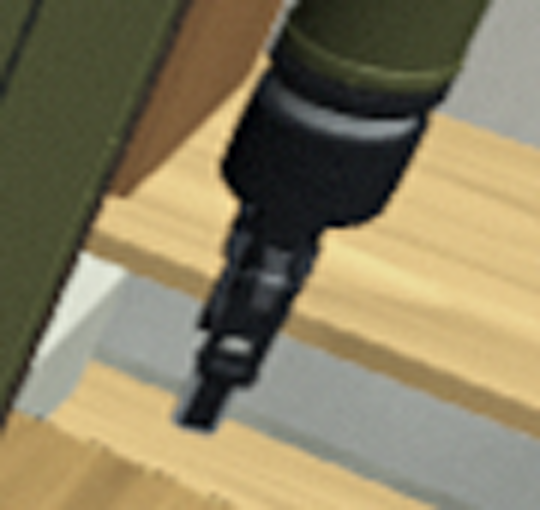

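Both views and the contact agree: the true fingertips are about 36 mm short of the reported TCP along tool z. I'll correct for that in the helper and retry.

```bash
cat >> h.py <<'E'
OFF=.036
def st():
    s=arm.observe(); R=np.array(s['ee_rot']); return np.array(s['tool_pos'])-OFF*R[:,2],R,s
def go(p,yaw=None):
    "row units to bring the TRUE tcp to world p"
    c,R,s=st(); print('shift',np.round(R.T@(np.array(p)-c)/.04,2),'true tcp',c.round(4))
    if yaw is not None:
        a=np.arctan2(R[1,1],R[0,1]); e=(yaw-a+np.pi/2)%np.pi-np.pi/2
        print('turn z',round(-e/0.15,2),'q',np.round(s['joint_pos'],2))
E
python3 -m pendant '[[[0,0,0],[0,0,0],1],[[0,0,0],[0,0,0],1],[[0,0,0],[0,0,0],1],[[0,0,0],[0,0,0],1],[[0,0,0],[0,0,0],1]]'
python3 - <<'E'
from h import *
c,R,s=st(); go(np.array([.59,-.288,.16])+R[:,2]*.013)
E
```

```text
time_s: 6.62
tool_pos: [0.6155, -0.301, 0.2029]
ee_rot: [[0.452, 0.736, -0.504], [0.892, -0.373, 0.255], [0.0, -0.565, -0.825]]
contact_force: [0.8, 0.1, 0.5]
width: 0.999
gripper_force: 0.0
shift [0.   0.01 2.51] true tcp [ 0.6336 -0.3102  0.2326]
```

```bash
python3 -m pendant '[[[0,0,0],[0,0,0.6],1],[[0,0,0],[0,0,0.6],1],[[0,0,0],[0,0,0.6],1],[[0,0,0],[0,0,0.5],1],[[0,0,0],[0,0,0.25],1],[[0,0,0],[0,0,0],-1],[[0,0,0],[0,0,0],-1],[[0,0,0],[0,0,0],-1],[[0,0,0],[0,0,0],-1]]'

```

```text
time_s: 7.75
tool_pos: [0.562, -0.2739, 0.1221]
ee_rot: [[0.453, 0.733, -0.508], [0.892, -0.372, 0.258], [-0.0, -0.569, -0.822]]
contact_force: [-5.6, 2.4, 8.2]
width: 0.499
gripper_force: 62.4
```

```bash
python3 -m pendant '[[[-0.7,0,0],[0,0.129,-0.007],-1],[[-0.7,0,0],[0,0.129,-0.007],-1],[[-0.7,0,0],[0,0.129,-0.007],-1],[[-0.7,0,0],[0,0.129,-0.007],-1],[[-0.7,0,0],[0,0.129,-0.007],-1],[[-0.7,0,0],[0,0.129,-0.007],-1],[[-0.7,0,0],[0,0.129,-0.007],-1],[[-0.7,0,0],[0,0.129,-0.007],-1],[[-0.7,0,0],[0,0.129,-0.007],-1],[[-0.7,0,0],[0,0.129,-0.007],-1],[[-0.7,0,0],[0,0.129,-0.007],-1],[[-0.7,0,0],[0,0.129,-0.007],-1],[[0,0,0],[0,0,0],-1],[[0,0,0],[0,0,0],-1]]'
python3 - <<'E'
from h import *
print(arm.observe()['joint_pos'])
c,R,s=st(); print(np.arctan2(-R[2,1],-R[2,2])); go(np.array([.59,-.288,.16])+R[:,2]*.013)
snap('side','s3',(290,110,420,210),6)
E
```

```text
time_s: 9.5
tool_pos: [0.611, -0.2986, 0.1232]
ee_rot: [[0.452, 0.705, 0.546], [0.892, -0.358, -0.276], [0.001, 0.612, -0.791]]
contact_force: [-38.8, 11.9, 38.8]
width: 0.496
gripper_force: 69.7
[-0.54362668  0.33067589  2.00351924  0.29832172  0.15707337 -0.35335779]
-0.6585247640118443
shift [0.   0.1  0.14] true tcp [ 0.5913 -0.2887  0.1516]
```

View pics/s3.png

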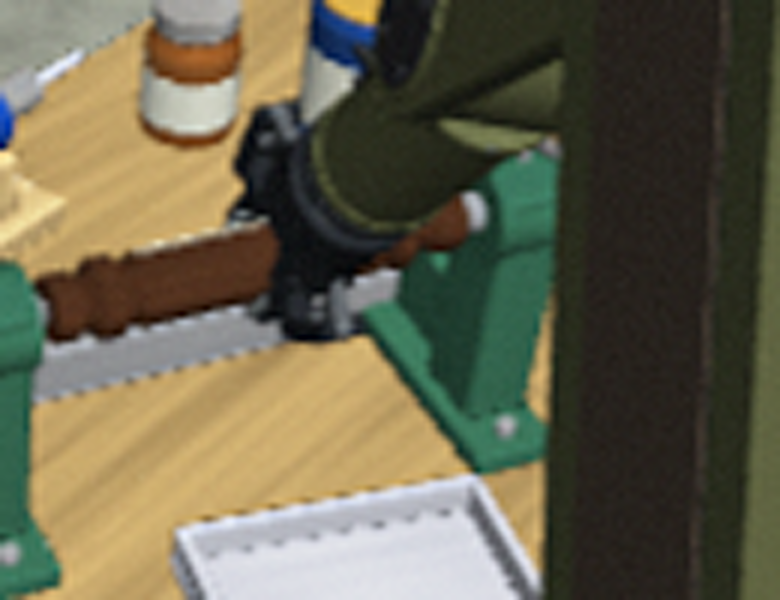

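The side view shows a thin white strip on the leg's upper silhouette (crop 135,248 to 215,232), so the line is now nearly up, with roughly 0.5 rad left. I'll open, swing back to vertical and retract to measure.

```bash
python3 -m pendant '[[[0,0,0],[0,0,0],1],[[0,0,0],[0,0,0],1],[[0,0,0],[0,0,0],1],[[0,0,0],[0,0,0],1],[[0.9,0,0],[0,-0.166,-0.01],1],[[0.9,0,0],[0,-0.166,-0.01],1],[[0.9,0,0],[0,-0.166,-0.01],1],[[0.9,0,0],[0,-0.166,-0.01],1],[[0.8,0,0],[0,-0.15,-0.01],1],[[0,0,0],[0,0,-1],1],[[0,0,0],[0,0,-1],1],[[0,0,0],[0,0,-1],1],[[0,0,0],[0,-1,-1],1],[[0,0,0],[0,-1,0],1],[[0,0,0],[0,-1,0],1],[[0,0,0],[0,-1,0],1],[[0,0,0],[0,0,0],1]]'
python3 - <<'E'
from h import *
snap('top','t2',(310,120,510,270),4)
u=np.array([.894,-.448,0]);
for a in(0,.2,.4,.6,.8):
  c=np.array([.59,-.288,.16])+.022*(np.sin(a)*u+[0,0,np.cos(a)]); print(a,((w2px('top',[c+[.448*.06,.894*.06,0],c])-[310,120])*4).round(0).tolist())
E
```

```text
time_s: 11.68
tool_pos: [0.4437, -0.2136, 0.2698]
ee_rot: [[0.452, 0.892, -0.002], [0.892, -0.452, 0.001], [0.0, -0.002, -1.0]]
contact_force: [0.9, -0.3, 0.8]
width: 0.995
gripper_force: 0.0
0 [[297.0, 228.0], [391.0, 272.0]]
0.2 [[299.0, 222.0], [394.0, 265.0]]
0.4 [[302.0, 216.0], [396.0, 259.0]]
0.6 [[303.0, 211.0], [398.0, 254.0]]
0.8 [[304.0, 207.0], [398.0, 250.0]]
```

View pics/t2.png

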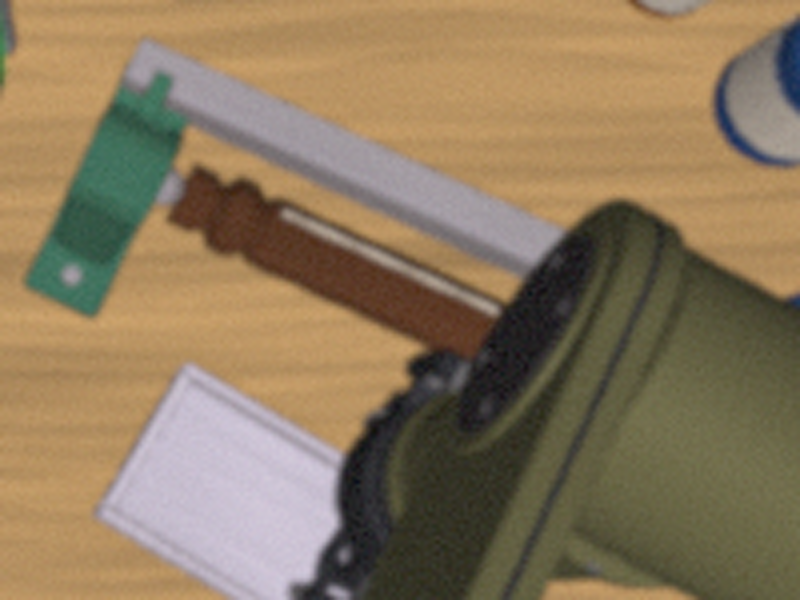

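The chalk line is visible from crop (283,213) to (500,310), on the back half of the leg. I'll measure it against the leg's edges with a brightness profile.

```bash
cat > roll.py <<'E'
import sys
from h import *
im=cv2.imread(f'pics/{sys.argv[1]}_full.png').astype(float)
u=np.array([.894,-.448,0]); v=np.array([.448,.894,0]); C0=np.array([.59,-.288,.16])
cam=np.array([.4063,.0104,1.1])-C0; e=np.arctan2(cam@u,cam[2])
xs=np.arange(-.04,.0401,.001); prof=[]
for k in np.linspace(-.01,.062,30) if len(sys.argv)<3 else np.linspace(*map(float,sys.argv[2:4]),30):
    w=w2px('top',[C0+k*v+x*(np.cos(e)*u-np.sin(e)*np.array([0,0,1])) for x in xs])
    prof.append(cv2.remap(im,w[None,:,0].astype(np.float32),w[None,:,1].astype(np.float32),cv2.INTER_CUBIC)[0])
P=np.mean(prof,0); print('cam tilt',e)
for x,p in zip(xs,P): print(round(x*1000),p.round().astype(int))
E
python3 roll.py t2 | head -80
```

```text
cam tilt -0.30691254123111833
-40 [101 152 191]
-39 [101 152 192]
-38 [102 152 192]
-37 [102 153 192]
-36 [102 152 192]
-35 [102 152 191]
-34 [101 152 191]
-33 [101 152 191]
-32 [101 152 191]
-31 [101 153 191]
-30 [101 153 191]
-29 [101 152 191]
-28 [100 149 188]
-27 [ 96 144 181]
-26 [ 89 135 170]
-25 [ 81 121 155]
-24 [ 70 105 136]
-23 [ 59  87 117]
-22 [ 47  72 101]
-21 [39 60 90]
-20 [35 54 85]
-19 [35 52 85]
-18 [36 54 88]
-17 [37 56 90]
-16 [39 58 92]
-15 [39 60 94]
-14 [39 60 94]
-13 [38 58 94]
-12 [39 58 94]
-11 [39 58 93]
-10 [39 58 92]
-9 [38 58 92]
-8 [38 57 91]
-7 [38 57 90]
-6 [38 57 90]
-5 [38 56 90]
-4 [37 56 90]
-3 [37 56 90]
-2 [37 56 90]
-1 [37 56 89]
0 [38 56 89]
1 [38 57 90]
2 [37 56 90]
3 [35 54 89]
4 [34 53 88]
5 [36 54 88]
6 [43 59 91]
7 [55 69 98]
8 [ 72  85 109]
9 [ 91 104 125]
10 [110 124 142]
11 [125 139 155]
12 [133 147 162]
13 [133 146 160]
14 [123 135 148]
15 [106 117 130]
16 [ 85  98 113]
17 [ 69  86 104]
18 [ 62  86 109]
19 [ 65  97 125]
20 [ 73 113 144]
21 [ 83 127 161]
22 [ 90 137 173]
23 [ 95 142 179]
24 [ 96 144 182]
25 [ 97 145 182]
26 [ 97 145 182]
27 [ 96 144 181]
28 [ 96 144 181]
29 [ 96 145 182]
30 [ 96 145 182]
31 [ 97 145 182]
32 [ 98 144 180]
33 [100 141 175]
34 [102 136 167]
35 [106 131 157]
36 [109 125 146]
37 [111 120 134]
38 [113 115 126]
```

```bash
python3 -m pendant '[[[0.75,0,0],[0,1,0],1],[[0.75,0,0],[0,1,0],1],[[0,0,0],[0,1,0],1],[[0,0,0],[0,1,0],1],[[0,0,0],[0,0,0],1]]'
python3 - <<'E'
from h import *
c,R,s=st(); go(np.array([.588,-.287,.16])+R[:,2]*.013)
E
```

```text
time_s: 12.35
tool_pos: [0.59, -0.2882, 0.2436]
ee_rot: [[0.452, 0.869, -0.201], [0.892, -0.441, 0.102], [0.0, -0.225, -0.974]]
contact_force: [0.5, 0.6, -0.2]
width: 1.001
gripper_force: 0.0
shift [0.   0.41 3.28] true tcp [ 0.5973 -0.2919  0.2787]
```

```bash
python3 -m pendant '[[[0,0,0],[0,0.41,0.7],1],[[0,0,0],[0,0,0.8],1],[[0,0,0],[0,0,0.8],1],[[0,0,0],[0,0,0.7],1],[[0,0,0],[0,0,0.28],1],[[0,0,0],[0,0,0],-1],[[0,0,0],[0,0,0],-1],[[0,0,0],[0,0,0],-1],[[0,0,0],[0,0,0],-1],[[-0.58,0,0],[0,0.107,-0.005],-1],[[-0.58,0,0],[0,0.107,-0.005],-1],[[-0.58,0,0],[0,0.107,-0.005],-1],[[-0.58,0,0],[0,0.107,-0.005],-1],[[-0.58,0,0],[0,0.107,-0.005],-1],[[0,0,0],[0,0,0],-1],[[0,0,0],[0,0,0],-1]]'
python3 - <<'E'
from h import *
c,R,s=st(); print(np.arctan2(-R[2,1],-R[2,2]))
E
```

```text
time_s: 14.35
tool_pos: [0.5934, -0.2899, 0.1176]
ee_rot: [[0.452, 0.873, 0.185], [0.892, -0.443, -0.094], [-0.0, 0.207, -0.978]]
contact_force: [-4.8, 3.5, 11.8]
width: 0.494
gripper_force: 66.5
-0.2084543332373577
```

Open, straighten, retract and check. I'll move away to the left (towards the rack) so the view is clear.

```bash
python3 -m pendant '[[[0,0,0],[0,0,0],1],[[0,0,0],[0,0,0],1],[[0,0,0],[0,0,0],1],[[0,0,0],[0,0,0],1],[[0.7,0,0],[0,-0.129,-0.007],1],[[0.7,0,0],[0,-0.129,-0.007],1],[[0,0,0],[0,0,-1],1],[[0,0,0],[0,0,-1],1],[[0,0,0],[0,0,-1],1],[[0,0,0],[0,-1,-1],1],[[0,0,0],[0,-1,0],1],[[0,0,0],[0,-1,0],1],[[0,0,0],[0,-1,0],1],[[0,0,0],[0.3,-1,0],1],[[0,0,0],[0,-0.8,0],1],[[0,0,0],[0,0,0],1]]'
python3 - <<'E'
from h import *
snap('top','t3')
E
python3 roll.py t3 .0 .06 | sed -n '15,66p' | awk '{print $1,$2,$3,$4,$5}' | paste - - - 
python3 - <<'E'
from h import *
# chip tray now
go([.459,-.244,.1],-.55)
E
```

```text
time_s: 16.35
tool_pos: [0.3812, -0.1685, 0.2752]
ee_rot: [[0.452, 0.892, -0.001], [0.892, -0.452, 0.0], [0.0, -0.001, -1.0]]
contact_force: [0.2, -0.3, 0.0]
width: 0.997
gripper_force: 0.0
-27 [ 94 143 180]	-26 [ 89 134 169]	-25 [ 81 121 154]
-24 [ 70 104 135]	-23 [ 57 86 115]	-22 [46 70 99] 
-21 [38 59 89] 	-20 [35 54 86] 	-19 [34 52 86] 
-18 [34 54 87] 	-17 [36 55 89] 	-16 [38 57 91] 
-15 [38 57 91] 	-14 [37 57 90] 	-13 [37 56 90] 
-12 [37 56 90] 	-11 [38 56 90] 	-10 [38 56 90] 
-9 [38 57 90] 	-8 [38 57 90] 	-7 [37 55 89] 
-6 [36 54 89] 	-5 [34 54 88] 	-4 [34 54 88] 
-3 [39 57 89] 	-2 [50 65 95] 	-1 [ 68 81 107]
0 [ 90 103 125]	1 [115 129 149] 	2 [140 155 173] 
3 [159 175 193] 	4 [170 187 204] 	5 [170 187 205] 
6 [160 176 193] 	7 [140 155 173] 	8 [113 127 147] 
9 [ 85 99 120]	10 [60 75 99] 	11 [43 57 84] 
12 [32 47 76] 	13 [28 42 72] 	14 [27 42 70] 
15 [30 46 72] 	16 [36 55 79] 	17 [45 69 92] 
18 [ 57 86 111]	19 [ 69 104 131]	20 [ 80 119 151]
21 [ 88 132 166]	22 [ 94 141 177]	23 [ 98 145 182]
24 [ 99 147 185]		
shift [-0.8   2.53  5.29] true tcp [ 0.3829 -0.1694  0.3114]
turn z 0.54 q [-0.52  0.03  1.68  0.    1.43 -0.05]
```

```bash
python3 - <<'E'
import cv2
im=cv2.imread('pics/t3_full.png'); cv2.imwrite('pics/t3c.png',cv2.resize(im[120:290,310:510],None,fx=3.5,fy=3.5,interpolation=cv2.INTER_CUBIC))
E
```

```text
(no output)
```

View pics/t3c.png

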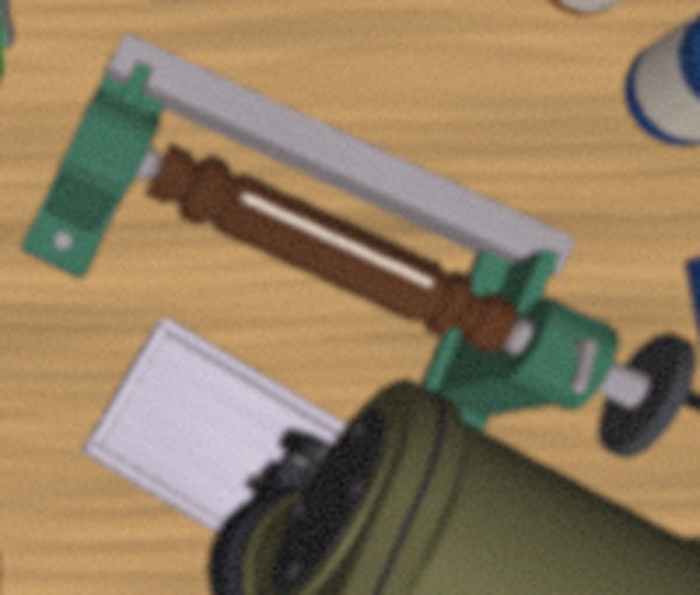

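The line now sits on top: roll is about 0.02 rad. The chip tray hasn't moved (crop corners 165,320 / 85,450). Next, grip its near wall.

```bash
python3 -m pendant '[[[0,0,0.54],[0,0,0],0],[[0,0,0],[0,0,0],0]]'
python3 - <<'E'
from h import *
go([.411,-.2146,.026],-.553)
E
```

```text
time_s: 16.65
tool_pos: [0.3845, -0.1705, 0.2751]
ee_rot: [[0.523, 0.853, 0.001], [0.853, -0.523, -0.0], [0.0, 0.001, -1.0]]
contact_force: [-0.2, -1.1, -0.6]
width: 0.602
gripper_force: 0.0
shift [-0.59  1.14  7.13] true tcp [ 0.3844 -0.1705  0.3111]
turn z 0.02 q [-0.52  0.03  1.68 -0.    1.43  0.03]
```

```bash
python3 -m pendant '[[[0,0,0],[-0.3,0.6,1],0],[[0,0,0],[-0.29,0.54,1],0],[[0,0,0],[0,0,1],0],[[0,0,0],[0,0,1],0],[[0,0,0],[0,0,1],0],[[0,0,0],[0,0,1],0],[[0,0,0],[0,0,0.6],0],[[0,0,0],[0,0,0.3],0],[[0,0,0],[0,0,0.23],0],[[0,0,0],[0,0,0],0]]'
python3 -m pendant '[[[0,0,0],[0,0,0],-1],[[0,0,0],[0,0,0],-1],[[0,0,0],[0,0,0],-1],[[0,0,0],[0,0,0],-1],[[0,0,0],[0,0,0],-1]]'
python3 - <<'E'
from h import *
T=np.array([.588,-.287,.026])-(.025+.056)*np.array([.894,-.448,0]); go(T,-.465)
E
```

```text
time_s: 17.9
tool_pos: [0.4102, -0.214, -0.0103]
ee_rot: [[0.523, 0.852, -0.0], [0.852, -0.523, 0.0], [-0.0, -0.0, -1.0]]
contact_force: [-0.8, -0.7, 0.5]
width: 0.498
gripper_force: 0.0
time_s: 18.52
tool_pos: [0.4106, -0.2143, -0.0093]
ee_rot: [[0.524, 0.852, 0.002], [0.852, -0.524, -0.001], [0.0, 0.002, -1.0]]
contact_force: [-0.9, -0.7, 5.8]
width: 0.077
gripper_force: 59.7
shift [0.6  2.71 0.02] true tcp [ 0.4106 -0.2143  0.0267]
turn z -0.57 q [-0.57  0.44  2.    0.    0.7  -0.02]
```

```bash
python3 -m pendant '[[[0,0,-0.06],[0.06,0.27,0],-1],[[0,0,-0.06],[0.06,0.27,0],-1],[[0,0,-0.06],[0.06,0.27,0],-1],[[0,0,-0.06],[0.06,0.27,0],-1],[[0,0,-0.06],[0.06,0.27,0],-1],[[0,0,-0.06],[0.06,0.27,0],-1],[[0,0,-0.06],[0.05,0.27,0],-1],[[0,0,-0.06],[0.05,0.27,0],-1],[[0,0,-0.06],[0.05,0.27,0],-1],[[0,0,0],[0.05,0.27,0],-1],[[0,0,0],[0,0,0],-1],[[0,0,0],[0,0,0],-1]]'
python3 - <<'E'
from h import *
T=np.array([.588,-.287,.026])-(.025+.056)*np.array([.894,-.448,0]); go(T,-.465)
snap('side','s4',(280,120,440,240),5)
E
```

```text
time_s: 20.02
tool_pos: [0.5123, -0.2456, -0.0092]
ee_rot: [[0.452, 0.892, -0.004], [0.892, -0.452, 0.002], [-0.0, -0.005, -1.0]]
contact_force: [-6.1, 2.4, 11.4]
width: 0.074
gripper_force: 60.5
shift [-0.08  0.13  0.02] true tcp [ 0.5125 -0.2457  0.0268]
turn z -0.03 q [-0.52  0.54  1.76 -0.    0.84 -0.05]
```

View pics/s4.png

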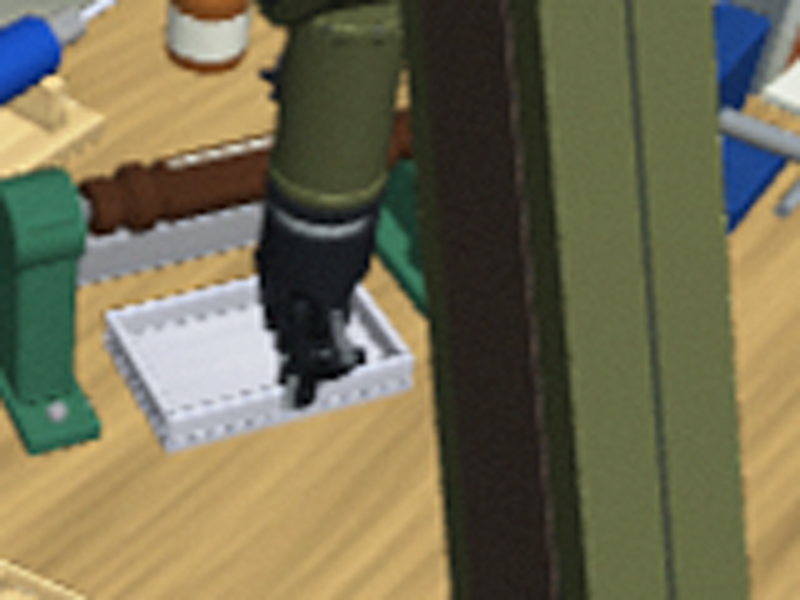

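The side view shows the chip tray square under the near side of the leg, with the fingers on its near wall at (300,390). It needs about 30 mm more. I'll release and push its outer face with shut fingers.

```bash
python3 -m pendant '[[[0,0,0],[0,0,0],0],[[0,0,0],[0,0,0],0],[[0,0,0],[0,0,0],0],[[0,0,0],[0,0,-0.8],0],[[0,0,0],[0,0,-0.8],0],[[0,0,0],[0,-0.7,0],-1],[[0,0,0],[0,-0.7,0],-1],[[0,0,0],[0,0,0],-1],[[0,0,0],[-0.08,0,0.8],-1],[[0,0,0],[0,0,0.8],-1],[[0,0,0],[0,0.4,0],-1],[[0,0,0],[0,0.3,0],-1],[[0,0,0],[0,0.25,0],-1],[[0,0,0],[0,0.25,0],-1],[[0,0,0],[0,0.2,0],-1],[[0,0,0],[0,0.2,0],-1],[[0,0,0],[0,0,0],-1]]'
python3 - <<'E'
from h import *
c,R,s=st(); d=c-[.588,-.287,0]; print(d@[.894,-.448,0],d@[.448,.894,0])
E
```

```text
time_s: 22.2
tool_pos: [0.5214, -0.2537, -0.0094]
ee_rot: [[0.452, 0.892, 0.001], [0.892, -0.452, -0.0], [-0.0, 0.001, -1.0]]
contact_force: [-1.2, 0.9, 1.6]
width: -0.003
gripper_force: 0.9
-0.07443647316582248 -7.219220182604263e-05
```

```bash
python3 -m pendant '[[[0,0,0],[0,-1,0],-1],[[0,0,0],[0,-1,-0.5],-1],[[0,0,0],[0,0,-1],-1],[[0,0,0],[0,0,-1],-1],[[0,0,0],[0,0,-1],-1],[[0,0,0],[0,0,-1],-1],[[0,0,0],[0,0,-1],1],[[0,0,0],[0,0,-1],1],[[0,0,0],[1,0,-1],1],[[0,0,0],[1,-0.5,0],1],[[0,0,0],[1,-0.5,0],1],[[0,0,0],[1,-0.5,0],1],[[0,0,0],[1,-0.5,0],1],[[0,0,0],[1,-0.5,0],1],[[0,0,0],[0,0,0],1]]'
python3 - <<'E'
from h import *
snap('top','t4',None,1.4)
c,R,s=st(); print(c)
E
```

```text
time_s: 24.08
tool_pos: [0.4693, 0.0447, 0.2909]
ee_rot: [[0.448, 0.894, 0.003], [0.894, -0.448, 0.001], [0.002, 0.002, -1.0]]
contact_force: [-0.6, 0.2, -0.3]
width: 0.998
gripper_force: 0.0
[0.46930807 0.04314411 0.32672368]
```

View pics/t4.png

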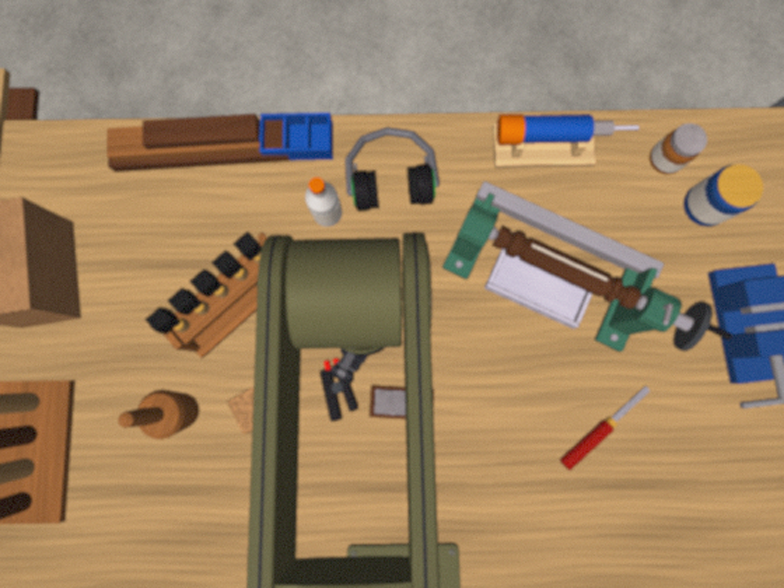

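The top view shows the chip tray under the leg (near corners about 487,287 and 578,327), with the line still up. Next I'll check the chip tray numerically and refine the rack fit using both initial images.

```bash
cat > rack.py <<'E'
from m import *
P=px2w('top',np.array([[487,287],[578,327]])/1.4,.032)[:,:2]-[.588,-.287]
print('chip near corners own', P@np.array([[.894,.448],[-.448,.894]]))
box=np.array([[a,b,c] for a in(-.014,.014) for b in(-.016,.016) for c in(.160,.208)])
M={}
for n,f,(x0,y0,x1,y1) in(('top','t0',(95,160,192,245)),('side','s0',(175,215,212,300))):
    im=cv2.imread(f'pics/{f}_full.png'); m=np.zeros(im.shape[:2],np.uint8); m[y0:y1,x0:x1]=(im.max(2)<45)[y0:y1,x0:x1]
    M[n]=cv2.resize(m,None,fx=4,fy=4,interpolation=cv2.INTER_NEAREST); k,l,stt,c=cv2.connectedComponentsWithStats(m); print(n,m.sum(),stt[1:][stt[1:,4]>30].tolist(),c[1:][stt[1:,4]>30].round(1).tolist())
def mask(n,q):
    x,y,t=q; R=np.array([[np.cos(t),-np.sin(t)],[np.sin(t),np.cos(t)]]); o=np.zeros_like(M[n])
    for k in(-.092,-.046,0,.046,.092):
        b=box.copy(); b[:,1]+=k; b[:,:2]=b[:,:2]@R.T+[x,y]
        cv2.fillConvexPoly(o,cv2.convexHull(((w2px(n,b)+.5)*4).astype(np.float32)).round().astype(np.int32),1)
    return o
for names in(('top',),('side',),('top','side')):
    f=lambda q:float(sum((mask(n,q)!=M[n]).sum() for n in names)); best=None
    for t in(.5,.7,.9):
      for dx in(-.02,0,.02):
        x0=np.array([.567+dx,.317+dx/2,t]); r=minimize(f,x0,method='Nelder-Mead',options=dict(initial_simplex=x0+np.array([[0,0,0],[.02,0,0],[0,.02,0],[0,0,.15]])))
        if best is None or r.fun<best.fun: best=r
    print(names,best.x.round(4),best.fun,[int(M[n].sum()) for n in names])
E
python3 rack.py
```

```text
chip near corners own [[-0.06223126  0.09665611]
 [-0.05740526 -0.09048558]]
top 945 [[169, 168, 18, 17, 164], [153, 181, 19, 17, 173], [138, 194, 19, 17, 190], [122, 208, 20, 16, 203], [106, 221, 21, 16, 215]] [[177.3, 175.8], [162.2, 188.9], [147.1, 201.9], [131.7, 215.3], [116.2, 228.7]]
side 1038 [[181, 219, 26, 77, 1038]] [[193.7, 258.2]]
('top',) [0.5671 0.3152 0.7631] 8787.0 [15120]
('side',) [0.5664 0.3189 0.744 ] 2435.0 [16608]
('top', 'side') [0.566  0.3192 0.7456] 11446.0 [15120, 16608]
```

The chip tray is centred (own x about 0, y about 3 mm) and square. The rack pose is (0.566, 0.318), yaw 0.745. On to the first cap.

```bash
cat > pose.py <<'E'
from h import *
RT=.745
def cap(k,z): return [.5664-k*np.sin(RT),.318+k*np.cos(RT),z]
def slot(i,j,z,c=(.568,.069),t=.228):
    return [c[0]+.059*i*np.cos(t)-.0295*j*np.sin(t),c[1]+.059*i*np.sin(t)+.0295*j*np.cos(t),z]
E
python3 -m pendant '[[[0,0,-1],[0,0,0],0.3],[[0,0,-1],[0,0,0],0.3],[[0,0,-1],[0,0,0],0.3],[[0,0,-1],[0,0,0],0.3],[[0,0,-1],[0,0,0],0.3],[[0,0,-1],[0,0,0],0.3],[[0,0,-1],[0,0,0],0.3],[[0,0,-1],[0,0,0],0.3],[[0,0,0],[0,0,0],0.3]]'
python3 - <<'E'
from pose import *
go(cap(-.092,.28),.745)
E
```

```text
time_s: 25.25
tool_pos: [0.4693, 0.0408, 0.2902]
ee_rot: [[-0.665, 0.747, 0.001], [0.747, 0.665, -0.001], [-0.001, 0.001, -1.0]]
contact_force: [-0.6, -0.9, -1.0]
width: 0.65
gripper_force: 0.0
shift [1.26 6.46 1.16] true tcp [0.4692 0.0408 0.3262]
turn z -0.12 q [-0.    0.1   1.57 -0.    1.47 -0.73]
```

```bash
python3 -m pendant '[[[0,0,-0.12],[0.2,0.9,0],0.3],[[0,0,0],[0.2,0.9,0],0.3],[[0,0,0],[0.2,0.9,0],0.3],[[0,0,0],[0.2,0.9,0],0.3],[[0,0,0],[0.2,0.9,0],0.3],[[0,0,0],[0.2,0.9,0.3],0.3],[[0,0,0],[0.06,0.9,0.3],0.3],[[0,0,0],[0,0.1,0.5],0.3],[[0,0,0],[0,0,0],0.3]]'
python3 - <<'E'
from pose import *
go(cap(-.092,.194),.745)
snap('side','s5')
im=cv2.imread('pics/s5_full.png')
cv2.imwrite('pics/s5c.png',cv2.resize(im[170:300,150:280],None,fx=4.6,fy=4.6,interpolation=cv2.INTER_CUBIC))
E
```

```text
time_s: 26.38
tool_pos: [0.6221, 0.252, 0.2435]
ee_rot: [[-0.679, 0.734, -0.004], [0.734, 0.679, -0.002], [0.001, -0.004, -1.0]]
contact_force: [-0.4, 0.5, 0.5]
width: 0.65
gripper_force: 0.0
shift [-0.14  0.1   2.14] true tcp [0.6223 0.2521 0.2795]
turn z 0.01 q [ 0.32  0.42  1.23 -0.    1.5  -0.42]
```

View pics/s5c.png

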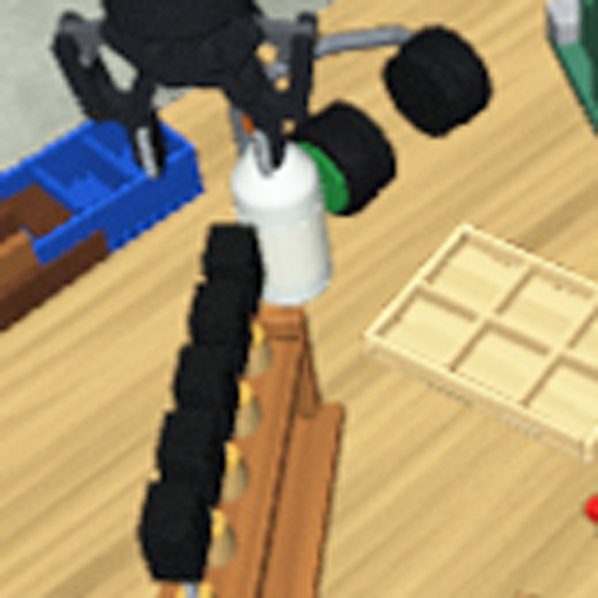

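The gripper is open above the end cap, with tips at (150,170) and (270,168) and the cap top at about (232,240). I'll check with projections.

```bash
python3 - <<'E'
from pose import *
c,R,s=st(); f=lambda P:((w2px('side',P)-[150,170])*4.6).round(0).tolist()
h=R[:,1]*.0275
print(f([c-[0,0,z] + k*h for z in(-.01,0,.01) for k in(-1,1)]), f([cap(-.092,.208),c*[1,1,0]+[0,0,.208],cap(.092,.208),cap(.092,.16)]))
E
```

```text
[[258.0, 143.0], [158.0, 143.0], [260.0, 156.0], [161.0, 155.0], [262.0, 169.0], [164.0, 168.0]] [[224.0, 237.0], [229.0, 244.0], [171.0, 500.0], [186.0, 552.0]]
```

```bash
python3 -m pendant '[[[0,0,0],[-0.14,0,0.7],0.3],[[0,0,0],[0,0,0.7],0.3],[[0,0,0],[0,0,0.5],0.3],[[0,0,0],[0,0,0.24],0.3],[[0,0,0],[0,0,0],-1],[[0,0,0],[0,0,0],-1],[[0,0,0],[0,0,0],-1],[[0,0,0],[0,0,0],-1]]'
```

```text
time_s: 27.42
tool_pos: [0.6274, 0.2489, 0.1617]
ee_rot: [[-0.68, 0.733, 0.003], [0.733, 0.68, 0.001], [-0.001, 0.002, -1.0]]
contact_force: [-0.8, -1.6, 5.5]
width: 0.311
gripper_force: 60.7
```

```bash
python3 -m pendant '[[[0,0,0],[0,0,-0.5],-1],[[0,0,0],[0,0,-0.7],-1],[[0,0,0],[0,0,-0.7],-1],[[0,0,0.9],[0,0,0],-1],[[0,0,0.9],[0,0,0],-1],[[0,0,0.85],[0,0,0],-1],[[0,0,0.8],[0,0,0],-1],[[0,0,0],[0,0,0],-1]]'
python3 - <<'E'
from pose import *
snap('top','t5')
a=cv2.imread('pics/t0_full.png');b=cv2.imread('pics/t5_full.png')
r=cv2.matchTemplate(b,a[168:252,224:294],cv2.TM_CCOEFF_NORMED); print('tray match',cv2.minMaxLoc(r)[1:4:2],'expect (224,168)')
go(slot(1,1,.08),.228); go(slot(1,1,.045))
E
```

```text
time_s: 28.42
tool_pos: [0.6263, 0.2487, 0.236]
ee_rot: [[-0.23, 0.973, -0.001], [0.973, 0.23, -0.0], [0.0, -0.001, -1.0]]
contact_force: [-0.3, -0.5, 0.0]
width: 0.313
gripper_force: 60.2
tray match (0.9805673360824585, (224, 168)) expect (224,168)
shift [-3.31 -0.98  4.8 ] true tcp [0.6263 0.2487 0.272 ]
turn z 0.04 q [0.32 0.43 1.24 0.   1.48 0.08]
shift [-3.31 -0.98  5.68] true tcp [0.6263 0.2487 0.272 ]
```

```bash
python3 -m pendant '[[[0,0,0.04],[-0.7,-0.2,0],-1],[[0,0,0],[-0.9,-0.3,0],-1],[[0,0,0],[-0.9,-0.3,0],-1],[[0,0,0],[-0.81,-0.18,0.5],-1],[[0,0,0],[0,0,1],-1],[[0,0,0],[0,0,1],-1],[[0,0,0],[0,0,1],-1],[[0,0,0],[0,0,1],-1],[[0,0,0],[0,0,0.7],-1],[[0,0,0],[0,0,0.4],-1],[[0,0,0],[0,0,0],-1]]'
python3 - <<'E'
from pose import *
go(slot(1,1,.045),.228)
E
```

```text
time_s: 29.85
tool_pos: [0.6173, 0.1108, 0.0112]
ee_rot: [[-0.224, 0.975, -0.002], [0.975, 0.224, -0.0], [0.0, -0.002, -1.0]]
contact_force: [0.4, -0.0, -0.2]
width: 0.313
gripper_force: 60.2
shift [-0.    0.04  0.06] true tcp [0.6173 0.1108 0.0472]
turn z -0.01 q [ 0.11  0.57  1.61  0.    0.96 -0.12]
```

Release at half opening, then rise and go to the next cap (k=-0.046).

```bash
python3 -m pendant '[[[0,0,0],[0,0,0.05],0],[[0,0,0],[0,0,0],0],[[0,0,0],[0,0,0],0],[[0,0,0],[0,0,-0.5],0],[[0,0,0],[0,0,-1],0.1],[[0,0,0],[0,0,-1],0.1],[[0,0,0],[0,0,-1],0.1],[[0,0,0],[0,0,-1],0.1],[[0,0,0],[0,0,-1],0.1],[[0,0,0],[0,0,-0.4],0.1],[[0,0,-0.9],[0.5,0.2,0],0.1],[[0,0,-0.9],[0.6,0,0],0.1],[[0,0,-0.9],[0.5,0,0],0.1],[[0,0,-0.75],[0.5,0,0],0.1],[[0,0,0],[0,0,0],0.1]]'
python3 - <<'E'
from pose import *
go(cap(-.046,.197),.745)
E
```

```text
time_s: 31.72
tool_pos: [0.5902, 0.1892, 0.2452]
ee_rot: [[-0.677, 0.736, -0.002], [0.736, 0.677, -0.0], [0.001, -0.002, -1.0]]
contact_force: [0.3, 0.7, -0.0]
width: 0.548
gripper_force: 0.0
shift [1.62 1.75 2.1 ] true tcp [0.5903 0.1892 0.2812]
turn z -0.01 q [ 0.24  0.35  1.35  0.    1.45 -0.5 ]
```

```bash
python3 -m pendant '[[[0,0,0],[0.8,0.85,0],0.1],[[0,0,0],[0.82,0.85,0],0.1],[[0,0,0],[0,0,0.6],0.1],[[0,0,0],[0,0,0.7],0.1],[[0,0,0],[0,0,0.5],0.1],[[0,0,0],[0,0,0.3],0.1],[[0,0,0],[0,0,0],-1],[[0,0,0],[0,0,0],-1],[[0,0,0],[0,0,0],-1],[[0,0,0],[0,0,-0.5],-1],[[0,0,0],[0,0,-0.7],-1],[[0,0,0],[0,0,-0.7],-1],[[0,0,0.9],[0,0,0],-1],[[0,0,0.9],[0,0,0],-1],[[0,0,0.85],[0,0,0],-1],[[0,0,0.8],[0,0,0],-1],[[0,0,0],[0,0,0],-1]]'
cat > chk.py <<'E'
import sys
from pose import *
n=sys.argv[1]; snap('top',n)
a=cv2.imread('pics/t0_full.png');b=cv2.imread(f'pics/{n}_full.png')
r=cv2.matchTemplate(b,a[168:252,224:294],cv2.TM_CCOEFF_NORMED); print('tray match',cv2.minMaxLoc(r)[1:4:2])
d=(b.max(2)<50).astype(np.uint8); d[:150]=0;d[260:]=0;d[:,:95]=0;d[:,300:]=0
k,l,s,c=cv2.connectedComponentsWithStats(d); print('dark blobs',[(x.round(0).tolist(),int(q[4])) for x,q in zip(c[1:],s[1:]) if q[4]>40])
go(slot(int(sys.argv[2]),int(sys.argv[3]),.046),.228)
E
python3 chk.py t6 0 1
```

```text
time_s: 33.85
tool_pos: [0.5981, 0.2822, 0.239]
ee_rot: [[-0.224, 0.975, 0.001], [0.975, 0.224, 0.0], [0.0, 0.001, -1.0]]
contact_force: [0.5, 0.2, 0.3]
width: 0.313
gripper_force: 61.8
tray match (0.6322775483131409, (53, 170))
dark blobs [([138.0, 196.0], 2647), ([242.0, 191.0], 85), ([111.0, 230.0], 81)]
shift [-4.29 -1.94  5.72] true tcp [0.598  0.2822 0.2749]
turn z -0.01 q [ 0.38  0.41  1.26 -0.    1.47  0.15]
```

```bash
cat > tm.py <<'E'
import sys
from pose import *
a=cv2.imread('pics/t0_full.png');b=cv2.imread(f'pics/{sys.argv[1]}_full.png')
for nm,(x0,y0,x1,y1) in dict(right=(262,168,294,252),bottom=(235,225,294,252)).items():
    r=cv2.matchTemplate(b[y0-20:y1+20,x0-20:x1+20],a[y0:y1,x0:x1],cv2.TM_CCOEFF_NORMED); v,l=cv2.minMaxLoc(r)[1:4:2]; print(nm,round(v,3),l[0]-20,l[1]-20)
print('slot px',[(i,j,w2px('top',[slot(i,j,.04)])[0].round(0).tolist()) for i in(1,0,-1) for j in(1,-1)])
E
python3 tm.py t6
```

```text
right 0.983 0 0
bottom 0.984 0 0
slot px [(1, 1, [242.0, 190.0]), (1, -1, [263.0, 185.0]), (0, 1, [247.0, 211.0]), (0, -1, [269.0, 206.0]), (-1, 1, [252.0, 233.0]), (-1, -1, [274.0, 227.0])]
```

```bash
python3 -m pendant '[[[0,0,0],[-0.8,-0.3,0],-1],[[0,0,0],[-0.9,-0.4,0],-1],[[0,0,0],[-0.9,-0.4,0],-1],[[0,0,0],[-0.9,-0.4,0],-1],[[0,0,0],[-0.79,-0.44,0.4],-1],[[0,0,0],[0,0,1],-1],[[0,0,0],[0,0,1],-1],[[0,0,0],[0,0,1],-1],[[0,0,0],[0,0,1],-1],[[0,0,0],[0,0,0.8],-1],[[0,0,0],[0,0,0.45],-1],[[0,0,0],[0,0,0],-1]]'
python3 - <<'E'
from pose import *
go(slot(0,1,.044),.228)
E
```

```text
time_s: 35.4
tool_pos: [0.5595, 0.0974, 0.011]
ee_rot: [[-0.225, 0.974, -0.003], [0.974, 0.225, -0.0], [0.0, -0.003, -1.0]]
contact_force: [0.4, -0.6, 0.5]
width: 0.317
gripper_force: 61.8
shift [-0.    0.04  0.08] true tcp [0.5596 0.0974 0.047 ]
turn z -0.01 q [ 0.1   0.51  1.75 -0.    0.88 -0.13]
```

```bash
python3 -m pendant '[[[0,0,0],[0,0,0.07],0],[[0,0,0],[0,0,0],0],[[0,0,0],[0,0,0],0],[[0,0,0],[0,0,-0.5],0],[[0,0,0],[0,0,-1],0.1],[[0,0,0],[0,0,-1],0.1],[[0,0,0],[0,0,-1],0.1],[[0,0,0],[0,0,-1],0.1],[[0,0,0],[0,0,-1],0.1],[[0,0,0],[0,0,-0.4],0.1],[[0,0,-0.9],[0.8,0.2,0],0.1],[[0,0,-0.9],[0.8,0.2,0],0.1],[[0,0,-0.9],[0.8,0.2,0],0.1],[[0,0,-0.75],[0.8,0,0],0.1],[[0,0,0],[0,0,0],0.1]]'
python3 - <<'E'
from pose import *
go(cap(0,.197),.745)
E
```

```text
time_s: 37.28
tool_pos: [0.5284, 0.2224, 0.2443]
ee_rot: [[-0.678, 0.735, -0.003], [0.735, 0.678, -0.0], [0.002, -0.002, -1.0]]
contact_force: [0.8, -0.9, 0.0]
width: 0.546
gripper_force: 0.0
shift [1.11 2.32 2.08] true tcp [0.5285 0.2224 0.2803]
turn z 0.0 q [ 0.32  0.28  1.45  0.    1.42 -0.42]
```

```bash
python3 -m pendant '[[[0,0,0],[0.4,0.75,0],0.1],[[0,0,0],[0.4,0.75,0],0.1],[[0,0,0],[0.31,0.77,0],0.1],[[0,0,0],[0,0,0.6],0.1],[[0,0,0],[0,0,0.7],0.1],[[0,0,0],[0,0,0.5],0.1],[[0,0,0],[0,0,0.28],0.1],[[0,0,0],[0,0,0],-1],[[0,0,0],[0,0,0],-1],[[0,0,0],[0,0,0],-1],[[0,0,0],[0,0,-0.5],-1],[[0,0,0],[0,0,-0.7],-1],[[0,0,0],[0,0,-0.7],-1],[[0,0,0.9],[0,0,0],-1],[[0,0,0.9],[0,0,0],-1],[[0,0,0.85],[0,0,0],-1],[[0,0,0.8],[0,0,0],-1],[[0,0,0],[0,0,0],-1]]'
python3 chk.py t7 -1 1; python3 tm.py t7
```

```text
time_s: 39.52
tool_pos: [0.5674, 0.3153, 0.239]
ee_rot: [[-0.224, 0.974, 0.001], [0.974, 0.224, 0.001], [0.0, 0.001, -1.0]]
contact_force: [-0.9, -0.1, 0.1]
width: 0.314
gripper_force: 61.7
tray match (0.6479218602180481, (33, 197))
dark blobs [([115.0, 206.0], 3043), ([235.0, 194.0], 90), ([239.0, 215.0], 83)]
shift [-5.27 -2.85  5.72] true tcp [0.5674 0.3153 0.2748]
turn z -0.0 q [ 0.44  0.39  1.29 -0.    1.46  0.21]
right 0.945 -7 2
bottom 0.955 -8 3
slot px [(1, 1, [242.0, 190.0]), (1, -1, [263.0, 185.0]), (0, 1, [247.0, 211.0]), (0, -1, [269.0, 206.0]), (-1, 1, [252.0, 233.0]), (-1, -1, [274.0, 227.0])]
```

The tray was knocked a few centimetres. I'll register it precisely with ECC.

```bash
cat > reg.py <<'E'
import sys
from pose import *
g=lambda n:cv2.cvtColor(cv2.imread(f'pics/{n}_full.png'),cv2.COLOR_BGR2GRAY).astype(np.float32)
a,b=g('t0'),g(sys.argv[1]); dx,dy=map(float,sys.argv[2:4])
m=np.zeros(a.shape,np.uint8); x0,y0=(258,172)
poly=w2px('top',[slot(i,j,.024) for i,j in((1.5,-.15),(1.5,-2.05),(-1.5,-2.05),(-1.5,-.15))]); cv2.fillConvexPoly(m,poly.round().astype(np.int32),255)
W=np.array([[1,0,dx],[0,1,dy]],np.float32)
# mask is applied on input image: register t0 (input) to template b, so invert roles
Wi=np.array([[1,0,-dx],[0,1,-dy]],np.float32)
cc,Wi=cv2.findTransformECC(b,a,Wi,cv2.MOTION_EUCLIDEAN,(3,300,1e-6),m,3)
W=cv2.invertAffineTransform(Wi); print(cc,W)
P0=w2px('top',[slot(i,j,.024) for i,j in((0,0),(1,0),(-1,0),(0,1),(0,-1))])
P1=px2w('top',P0@W[:,:2].T+W[:,2],.024)
d=P1[1]-P1[2]; print('centre',P1[0].round(4),'yaw',np.arctan2(d[1],d[0]).round(3))
E
python3 reg.py t7 -7.5 3
```

```text
0.4685392678112876 [[  0.59125876   0.8064819   57.921764  ]
 [ -0.8064819    0.59125876 253.45746   ]]
centre [ 0.6755 -0.2654  0.024 ] yaw 1.144
```

```bash
cat > reg.py <<'E'
import sys
from pose import *
a=cv2.imread('pics/t0_full.png');b=cv2.imread(f'pics/{sys.argv[1]}_full.png'); x0,y0,x1,y1=262,168,294,252
c=w2px('top',[slot(0,0,.024)])[0]; best=[]
for th in np.arange(-16,16.1,.5):
    A=cv2.getRotationMatrix2D(tuple(map(float,c)),th,1); ar=cv2.warpAffine(a,A,(560,420),flags=cv2.INTER_CUBIC)
    m=np.zeros(a.shape[:2],np.uint8); cv2.fillConvexPoly(m,w2px('top',[slot(i,j,.024) for i,j in((1.6,-.2),(1.6,-2.2),(-1.6,-2.2),(-1.6,-.2))]).round().astype(np.int32),255)
    mr=cv2.warpAffine(m,A,(560,420)); x,y,w,h=cv2.boundingRect(mr)
    r=cv2.matchTemplate(b[y-40:y+h+40,x-40:x+w+40],ar[y:y+h,x:x+w],cv2.TM_CCOEFF_NORMED,mask=mr[y:y+h,x:x+w]); r[~np.isfinite(r)]=-1
    v,l=cv2.minMaxLoc(r)[1:4:2]; best.append((v,th,l[0]-40,l[1]-40))
best.sort(reverse=True); print(best[:5]); v,th,dx,dy=best[0]
p=px2w('top',[c+[dx,dy]],.024)[0]; print('centre',p.round(4),'yaw',round(.228+np.radians(th),3))
P=tuple(p[:2]);print('caps expected px',[w2px('top',[slot(i,1,.04,P,.228+np.radians(th))])[0].round(1).tolist() for i in(1,0,-1)])
E
python3 reg.py t7
```

```text
[(0.930337131023407, np.float64(-1.0), -7, 2), (0.9303204417228699, np.float64(-1.5), -7, 2), (0.9280213117599487, np.float64(0.5), -7, 3), (0.9270493984222412, np.float64(1.0), -7, 3), (0.9259029626846313, np.float64(-0.5), -7, 2)]
centre [0.5628 0.088  0.024 ] yaw 0.211
caps expected px [[235.5, 192.0], [240.0, 213.2], [244.7, 234.7]]
```

```bash
sed -i 's/c=(.568,.069),t=.228/c=(.560,.088),t=.215/' pose.py; python3 - <<'E'
from pose import *
go(slot(-1,1,.046),.215)
E
```

```text
shift [-4.74 -2.93  5.72] true tcp [0.5674 0.3153 0.2748]
turn z 0.08 q [ 0.44  0.39  1.29 -0.    1.46  0.21]
```

```bash
python3 -m pendant '[[[0,0,0.08],[-0.8,-0.4,0],-1],[[0,0,0],[-1,-0.6,0],-1],[[0,0,0],[-1,-0.6,0],-1],[[0,0,0],[-1,-0.7,0],-1],[[0,0,0],[-0.94,-0.63,0.4],-1],[[0,0,0],[0,0,1],-1],[[0,0,0],[0,0,1],-1],[[0,0,0],[0,0,1],-1],[[0,0,0],[0,0,1],-1],[[0,0,0],[0,0,0.8],-1],[[0,0,0],[0,0,0.45],-1],[[0,0,0],[0,0,0],-1]]'
python3 - <<'E'
from pose import *
go(slot(-1,1,.044),.215)
E
```

```text
time_s: 41.08
tool_pos: [0.4923, 0.1049, 0.0112]
ee_rot: [[-0.213, 0.977, -0.003], [0.977, 0.213, -0.0], [0.0, -0.003, -1.0]]
contact_force: [0.2, 0.4, -0.6]
width: 0.316
gripper_force: 61.7
shift [-0.04  0.09  0.08] true tcp [0.4924 0.1049 0.0472]
turn z -0.0 q [ 0.13  0.45  1.89  0.    0.81 -0.09]
```

```bash
python3 -m pendant '[[[0,0,0],[0,0.05,0.07],0],[[0,0,0],[0,0,0],0],[[0,0,0],[0,0,0],0],[[0,0,0],[0,0,-0.5],0],[[0,0,0],[0,0,-1],0.1],[[0,0,0],[0,0,-1],0.1],[[0,0,0],[0,0,-1],0.1],[[0,0,0],[0,0,-1],0.1],[[0,0,0],[0,0,-1],0.1],[[0,0,0],[0,0,-0.4],0.1],[[0,0,-0.9],[0.9,0.2,0],0.1],[[0,0,-0.9],[0.9,0.2,0],0.1],[[0,0,-0.9],[0.9,0.4,0],0.1],[[0,0,-0.83],[0.9,0.4,0],0.1],[[0,0,0],[0,0,0],0.1]]'
python3 - <<'E'
from pose import *
go(cap(.046,.197),.745)
E
```

```text
time_s: 42.95
tool_pos: [0.4795, 0.259, 0.2457]
ee_rot: [[-0.679, 0.734, 0.0], [0.734, 0.679, 0.001], [0.001, 0.001, -1.0]]
contact_force: [0.2, -0.6, -0.5]
width: 0.551
gripper_force: 0.0
shift [0.76 2.6  2.12] true tcp [0.4795 0.259  0.2817]
turn z 0.01 q [ 0.42  0.24  1.51  0.    1.4  -0.33]
```

```bash
python3 -m pendant '[[[0,0,0],[0.3,0.85,0],0.1],[[0,0,0],[0.3,0.85,0],0.1],[[0,0,0],[0.16,0.85,0],0.1],[[0,0,0],[0,0,0.6],0.1],[[0,0,0],[0,0,0.7],0.1],[[0,0,0],[0,0,0.5],0.1],[[0,0,0],[0,0,0.32],0.1],[[0,0,0],[0,0,0],-1],[[0,0,0],[0,0,0],-1],[[0,0,0],[0,0,0],-1],[[0,0,0],[0,0,-0.5],-1],[[0,0,0],[0,0,-0.7],-1],[[0,0,0],[0,0,-0.7],-1],[[0,0,0.9],[0,0,0],-1],[[0,0,0.9],[0,0,0],-1],[[0,0,0.9],[0,0,0],-1],[[0,0,0.85],[0,0,0],-1],[[0,0,0],[0,0,0],-1]]'
python3 chk.py t8 1 -1; python3 reg.py t8
```

```text
time_s: 45.2
tool_pos: [0.5345, 0.3479, 0.2372]
ee_rot: [[-0.21, 0.978, 0.0], [0.978, 0.21, -0.0], [-0.0, -0.0, -1.0]]
contact_force: [0.5, 0.4, 0.1]
width: 0.318
gripper_force: 61.9
tray match (0.6219257116317749, (8, 218))
dark blobs [([110.0, 207.0], 1171), ([235.0, 193.0], 91), ([239.0, 214.0], 87), ([99.0, 250.0], 171), ([244.0, 237.0], 81)]
shift [-7.22  0.73  5.68] true tcp [0.5346 0.348  0.2731]
turn z -0.1 q [ 0.51  0.37  1.32 -0.    1.45  0.3 ]
[(0.8737692832946777, np.float64(-1.0), -6, 2), (0.8714064359664917, np.float64(-0.5), -6, 2), (0.86798495054245, np.float64(-1.5), -6, 2), (0.8563438653945923, np.float64(0.0), -6, 2), (0.8548339009284973, np.float64(-2.0), -6, 2)]
centre [0.5548 0.1043 0.024 ] yaw 0.211
caps expected px [[229.4, 195.0], [233.9, 216.3], [238.5, 237.8]]
```

```bash
python3 -m pendant '[[[0,0,0],[-0.8,0.1,0],-1],[[0,0,0],[-1,0.1,0],-1],[[0,0,0],[-1,0.1,0],-1],[[0,0,0],[-1,0.1,0],-1],[[0,0,0],[-1,0.1,0],-1],[[0,0,0],[-1,0.1,0],-1],[[0,0,0],[-0.9,0.1,0],-1],[[0,0,0],[-0.5,0.03,0.4],-1],[[0,0,0],[0,0,1],-1],[[0,0,0],[0,0,1],-1],[[0,0,0],[0,0,1],-1],[[0,0,0],[0,0,1],-1],[[0,0,0],[0,0,0.8],-1],[[0,0,0],[0,0,0.4],-1],[[0,0,0],[0,0,0],-1]]'
python3 - <<'E'
from pose import *
go(slot(1,-1,.044),.215)
E
```

```text
time_s: 47.12
tool_pos: [0.622, 0.0729, 0.0111]
ee_rot: [[-0.209, 0.978, -0.003], [0.978, 0.209, 0.0], [0.001, -0.003, -1.0]]
contact_force: [0.6, 0.2, -0.1]
width: 0.317
gripper_force: 61.9
shift [-0.04  0.04  0.08] true tcp [0.6222 0.0729 0.0471]
turn z -0.03 q [ 0.05  0.57  1.62  0.    0.96 -0.16]
```

```bash
python3 -m pendant '[[[0,0,0],[0,0,0.07],0],[[0,0,0],[0,0,0],0],[[0,0,0],[0,0,0],0],[[0,0,0],[0,0,-0.5],0],[[0,0,0],[0,0,-1],0.1],[[0,0,0],[0,0,-1],0.1],[[0,0,0],[0,0,-1],0.1],[[0,0,0],[0,0,-1],0.1],[[0,0,0],[0,0,-1],0.1],[[0,0,0],[0,0,-0.4],0.1],[[0,0,0],[1,0,0],0.1],[[0,0,0],[1,0,0],0.1],[[0,0,0],[1,0,0],0.1],[[0,0,-0.9],[1,0,0],0.1],[[0,0,-0.9],[1,0,0],0.1],[[0,0,-0.9],[1,0,0],0.1],[[0,0,-0.83],[0.6,0,0],0.1],[[0,0,0],[0,0,0],0.1]]'
python3 - <<'E'
from pose import *
go(cap(.092,.197),.745)
E
```

```text
time_s: 49.38
tool_pos: [0.5425, 0.3229, 0.2447]
ee_rot: [[-0.675, 0.737, -0.002], [0.737, 0.675, -0.001], [0.001, -0.002, -1.0]]
contact_force: [-0.3, -0.8, 0.6]
width: 0.551
gripper_force: 0.0
shift [1.81 0.35 2.09] true tcp [0.5426 0.3229 0.2807]
turn z -0.02 q [ 0.47  0.36  1.32  0.    1.46 -0.27]
```

```bash
python3 -m pendant '[[[0,0,0],[0.9,0.15,0],0.1],[[0,0,0],[0.9,0.15,0],0.1],[[0,0,0],[0,0,0.6],0.1],[[0,0,0],[0,0,0.7],0.1],[[0,0,0],[0,0,0.5],0.1],[[0,0,0],[0,0,0.29],0.1],[[0,0,0],[0,0,0],-1],[[0,0,0],[0,0,0],-1],[[0,0,0],[0,0,0],-1],[[0,0,0],[0,0,-0.5],-1],[[0,0,0],[0,0,-0.7],-1],[[0,0,0],[0,0,-0.7],-1],[[0,0,0.9],[0,0,0],-1],[[0,0,0.9],[0,0,0],-1],[[0,0,0.9],[0,0,0],-1],[[0,0,0.85],[0,0,0],-1],[[0,0,0],[0,0,0],-1]]'
python3 chk.py t9 0 -1
```

```text
time_s: 51.5
tool_pos: [0.5045, 0.383, 0.2388]
ee_rot: [[-0.207, 0.978, 0.001], [0.978, 0.207, 0.0], [0.0, 0.001, -1.0]]
contact_force: [0.5, -0.3, 0.5]
width: 0.313
gripper_force: 61.7
tray match (0.42282795906066895, (38, 111))
dark blobs [([255.0, 189.0], 87), ([235.0, 194.0], 94), ([101.0, 227.0], 355), ([239.0, 214.0], 87), ([244.0, 237.0], 83)]
shift [-8.24 -0.17  5.72] true tcp [0.5045 0.383  0.2747]
turn z -0.12 q [ 0.58  0.37  1.33 -0.    1.45  0.37]
```

Four caps are down and the tray hasn't shifted further. Last one goes to slot (0,-1).

```bash
python3 -m pendant '[[[0,0,0],[-0.8,0,0],-1],[[0,0,0],[-1,0,0],-1],[[0,0,0],[-1,0,0],-1],[[0,0,0],[-1,0,0],-1],[[0,0,0],[-1,0,0],-1],[[0,0,0],[-1,0,0],-1],[[0,0,0],[-1,-0.1,0],-1],[[0,0,0],[-0.9,-0.07,0],-1],[[0,0,0],[-0.54,0,0.4],-1],[[0,0,0],[0,0,1],-1],[[0,0,0],[0,0,1],-1],[[0,0,0],[0,0,1],-1],[[0,0,0],[0,0,1],-1],[[0,0,0],[0,0,0.8],-1],[[0,0,0],[0,0,0.45],-1],[[0,0,0],[0,0,0],-1]]'
python3 - <<'E'
from pose import *
go(slot(0,-1,.044),.215)
E
```

```text
time_s: 53.55
tool_pos: [0.5645, 0.059, 0.011]
ee_rot: [[-0.207, 0.978, -0.003], [0.978, 0.207, -0.0], [0.001, -0.003, -1.0]]
contact_force: [0.3, 0.4, 0.6]
width: 0.313
gripper_force: 61.7
shift [-0.01  0.04  0.07] true tcp [0.5646 0.059  0.047 ]
turn z -0.04 q [ 0.03  0.51  1.75 -0.    0.88 -0.18]
```

Release, rise and swing over near the rack to check everything.

```bash
python3 -m pendant '[[[0,0,0],[0,0,0.07],0],[[0,0,0],[0,0,0],0],[[0,0,0],[0,0,0],0],[[0,0,0],[0,0,-0.5],0],[[0,0,0],[0,0,-1],0],[[0,0,0],[0,0,-1],0],[[0,0,0],[0,0,-1],0],[[0,0,0],[0,0,-1],0],[[0,0,0],[0,0,-1],0],[[0,0,0],[0,0,-1],0],[[0,0,0],[1,0,0],0],[[0,0,0],[1,0,0],0],[[0,0,0],[1,0,0],0],[[0,0,0],[1,0,0],0],[[0,0,0],[1,0,0],0],[[0,0,0],[1,0,0],0],[[0,0,0],[1,0,0],0],[[0,0,0],[1,0,0],0],[[0,0,0],[0,0,0],0]]'
python3 chk.py t10 0 -1; python3 roll.py t10 .0 .06 | sed -n '30,58p' | awk '{print $1,$2,$3,$4,$5}' | paste - - - - 
python3 - <<'E'
from pose import *
a=cv2.imread('pics/t4_full.png')[170:240,340:430];b=cv2.imread('pics/t10_full.png')[150:260,320:450]
print('chip',cv2.minMaxLoc(cv2.matchTemplate(b,a,cv2.TM_CCOEFF_NORMED))[1:4:2],'expect (20,20)')
print([w2px('top',[slot(i,j,z)])[0].round(0).tolist() for z in(.029,.053) for i,j in((1,1),(0,1),(-1,1),(1,-1),(0,-1))])
snap('side','s6')
im=cv2.imread('pics/s6_full.png'); d=(im.max(2)<50).astype(np.uint8)
k,l,s,c=cv2.connectedComponentsWithStats(d); print([(x.round(0).tolist(),q[2:].tolist()) for x,q in zip(c[1:],s[1:]) if q[4]>40 and 200<x[0]<330 and 190<x[1]<300])
print([w2px('side',[slot(i,j,.029)])[0].round(0).tolist() for i,j in((1,1),(0,1),(-1,1),(1,-1),(0,-1))])
E
```

```text
time_s: 55.92
tool_pos: [0.4989, 0.3749, 0.2696]
ee_rot: [[-0.209, 0.978, 0.0], [0.978, 0.209, 0.001], [0.001, 0.0, -1.0]]
contact_force: [0.2, -1.4, 0.4]
width: 0.503
gripper_force: 0.0
tray match (0.412441611289978, (146, 5))
dark blobs [([255.0, 189.0], 87), ([235.0, 193.0], 92), ([261.0, 209.0], 81), ([239.0, 215.0], 89), ([97.0, 240.0], 66), ([243.0, 237.0], 83)]
shift [-8.03  0.    6.49] true tcp [0.4993 0.3732 0.3056]
turn z -0.12 q [ 0.57  0.34  1.3  -0.    1.5   0.36]
-12 [36 53 85] 	-11 [35 53 85] 	-10 [34 53 85] 	-9 [34 53 85] 
-8 [35 53 85] 	-7 [36 53 85] 	-6 [36 53 84] 	-5 [35 53 84] 
-4 [34 52 84] 	-3 [33 50 83] 	-2 [32 50 82] 	-1 [33 50 82] 
0 [37 54 84] 	1 [47 62 89] 	2 [ 63 76 100]	3 [ 84 96 116]
4 [106 119 137] 	5 [127 141 158] 	6 [143 158 175] 	7 [151 166 182] 
8 [149 164 180] 	9 [138 153 169] 	10 [119 132 149] 	11 [ 95 106 124]
12 [69 80 99] 	13 [47 58 80] 	14 [33 44 68] 	15 [28 42 66] 
16 [32 50 73] 			
chip (0.9973351359367371, (20, 20)) expect (20,20)
[[236.0, 194.0], [240.0, 215.0], [245.0, 236.0], [257.0, 189.0], [262.0, 210.0], [235.0, 192.0], [240.0, 214.0], [244.0, 235.0], [256.0, 187.0], [261.0, 209.0]]
[([226.0, 202.0], [23, 24, 263]), ([245.0, 238.0], [22, 29, 301]), ([260.0, 245.0], [22, 31, 321]), ([272.0, 260.0], [12, 18, 164]), ([298.0, 287.0], [34, 26, 405])]
[[241.0, 242.0], [256.0, 250.0], [273.0, 258.0], [251.0, 230.0], [267.0, 237.0]]
```

Caps and chip tray are fine, but the chalk line seems to have shifted. I'll compare the profiles.

```bash
for n in t3 t4 t5 t9 t10; do echo $n; python3 roll.py $n 0 .06 | python3 -c "
import sys,re,numpy as np
r=[list(map(float,re.findall(r'-?\d+',l))) for l in sys.stdin.readlines()[1:]]
r=np.array(r); x=r[:,0]; b=r[:,1]; red=r[:,3]
w=np.clip(b-50,0,None)*((x>-10)&(x<15)); print('line',(w*x).sum()/w.sum())
m=(x<-15); print('low edge',x[m][np.argmin(abs(red[m]-138))]); m=(x>15)&(x<27); print('up edge',x[m][np.argmin(abs(red[m]-130))])
"; done; python3 - <<'E'
from h import *
u=np.array([.894,-.448,0]);v=np.array([.448,.894,0])
for a in(0,.1,.2):
  print(a,w2px('side',[np.array([.588,-.287,.16])+.06*v+.022*(np.sin(a)*u+[0,0,np.cos(a)])]))
E
```

```text
t3
line 4.417241379310345
low edge -24.0
up edge 19.0
t4
line 7.200734394124847
low edge -24.0
up edge 19.0
t5
line 7.20808561236623
low edge -24.0
up edge 19.0
t9
line 7.212338593974175
low edge -24.0
up edge 19.0
t10
line 7.203170028818444
low edge -24.0
up edge 19.0
0 [[316.82800074 151.19957562]]
0.1 [[316.55958467 150.84585005]]
0.2 [[316.29011096 150.54929698]]
```

The roll went from 0.015 to about 0.15 rad during the chip-tray push (between t3 and t4), which is right on the limit. I'll regrip the leg and turn it back by 0.15.

```bash
python3 -m pendant '[[[0,0,0.5],[-1,0,0],1],[[0,0,0.5],[-1,0,0],1],[[0,0,0.5],[-1,0,0],1],[[0,0,0.5],[-1,0,0],1],[[0,0,0.5],[-1,0,0],1],[[0,0,0.5],[-1,0,0],1],[[0,0,0.5],[-1,0,0],1],[[0,0,0.5],[-1,0,0],1],[[0,0,0.5],[-1,0,0],1],[[0,0,0],[-1,0,0],1],[[0,0,0],[-1,0,0],1],[[0,0,0],[-1,0,0],1],[[1,0,0],[0,0,0],1],[[0,0,0],[0,0,0],1]]'
python3 - <<'E'
from h import *
c,R,s=st(); print(R.round(3)); go(np.array([.588,-.287,.16])-R[:,2]*.1,-.465);go(np.array([.588,-.287,.16])+R[:,2]*.013,-.465)
E
```

```text
time_s: 57.78
tool_pos: [0.414, -0.0889, 0.2689]
ee_rot: [[0.454, 0.881, -0.133], [0.891, -0.449, 0.067], [-0.0, -0.149, -0.989]]
contact_force: [-0.9, 0.2, -0.1]
width: 1.002
gripper_force: 0.0
[[ 0.454  0.881 -0.133]
 [ 0.891 -0.449  0.067]
 [-0.    -0.149 -0.989]]
shift [-2.43  6.46  0.18] true tcp [ 0.4188 -0.0913  0.3045]
turn z -0.05 q [-0.33  0.13  1.6   0.02  1.56  0.14]
shift [-2.43  6.46  3.01] true tcp [ 0.4188 -0.0913  0.3045]
turn z -0.05 q [-0.33  0.13  1.6   0.02  1.56  0.14]
```

```bash
python3 -m pendant '[[[0,0,0],[-0.35,0.9,0],1],[[0,0,0],[-0.35,0.9,0],1],[[0,0,0],[-0.35,0.9,0],1],[[0,0,0],[-0.35,0.9,0],1],[[0,0,0],[-0.35,0.9,0],1],[[0,0,0],[-0.35,0.9,0],1],[[0,0,0],[-0.33,0.9,0],1],[[0,0,0],[0,0.16,0.6],1],[[0,0,0],[0,0,0.8],1],[[0,0,0],[0,0,0.8],1],[[0,0,0],[0,0,0.6],1],[[0,0,0],[0,0,0.21],1],[[0,0,0],[0,0,0],-1],[[0,0,0],[0,0,0],-1],[[0,0,0],[0,0,0],-1],[[0,0,0],[0,0,0],-1]]'
python3 - <<'E'
from h import *
c,R,s=st(); print(np.arctan2(-R[2,1],-R[2,2])); go(np.array([.588,-.287,.16])+R[:,2]*.013,-.465)
E
```

```text
time_s: 59.78
tool_pos: [0.5804, -0.2802, 0.1137]
ee_rot: [[0.451, 0.882, -0.134], [0.893, -0.446, 0.068], [-0.0, -0.15, -0.989]]
contact_force: [-2.7, 2.3, 6.0]
width: 0.498
gripper_force: 62.1
0.1505556388490567
shift [-0.07  0.07  0.04] true tcp [ 0.5852 -0.2826  0.1493]
turn z -0.02 q [-0.51  0.56  1.33 -0.01  1.4  -0.04]
```

Swing back 0.15 to vertical, release, retract straight up and look.

```bash
python3 -m pendant '[[[-0.5,0,0],[0,0.092,-0.004],-1],[[-0.5,0,0],[0,0.092,-0.004],-1],[[0,0,0],[0,0,0],-1],[[0,0,0],[0,0,0],-1],[[0,0,0],[0,0,0],1],[[0,0,0],[0,0,0],1],[[0,0,0],[0,0,0],1],[[0,0,0],[0,0,0],1],[[0,0,0],[0,0,-0.6],1],[[0,0,0],[0,0,-1],1],[[0,0,0],[0,0,-1],1],[[0,0,0],[0,0,-1],1],[[0,0,0],[0.5,-1,-0.6],1],[[0,0,0],[0.5,-1,0],1],[[0,0,0],[0.5,-1,0],1],[[0,0,0],[0.5,-1,0],1],[[0,0,0],[0.5,-1,0],1],[[0,0,0],[0,0,0],1]]'
python3 - <<'E'
from h import *
snap('top','t11')
a=cv2.imread('pics/t4_full.png');b=cv2.imread('pics/t11_full.png')
print('chip',cv2.minMaxLoc(cv2.matchTemplate(b[180:250,330:440],a[200:230,352:410],cv2.TM_CCOEFF_NORMED))[1:4:2],'expect (22,20)')
E
python3 roll.py t11 0 .06 | awk '$1>-6&&$1<12||$1<-20||$1>16&&$1<23' | tail -40 | grep -v tilt| paste - - - -
```

```text
time_s: 62.02
tool_pos: [0.4519, -0.1021, 0.2795]
ee_rot: [[0.449, 0.894, -0.001], [0.894, -0.449, 0.001], [0.0, -0.001, -1.0]]
contact_force: [-0.2, -0.0, 0.0]
width: 1.001
gripper_force: 0.0
chip (0.5008783936500549, (26, 40)) expect (22,20)
-37 [58 84 87]	-36 [58 83 86]	-35 [57 82 84]	-34 [56 81 84]
-33 [56 81 83]	-32 [56 80 83]	-31 [55 79 82]	-30 [54 78 80]
-29 [54 77 80]	-28 [54 77 79]	-27 [53 77 79]	-26 [52 75 78]
-25 [52 74 76]	-24 [51 73 75]	-23 [51 73 75]	-22 [50 72 74]
-21 [49 70 73]	-5 [34 49 56]	-4 [38 52 61]	-3 [47 60 71]
-2 [63 74 87]	-1 [ 84  96 110]	0 [109 122 137]	1 [134 148 164]
2 [154 169 186]	3 [166 183 199]	4 [168 185 203]	5 [160 176 195]
6 [142 157 176]	7 [117 132 152]	8 [ 89 103 126]	9 [ 63  77 103]
10 [45 59 88]	11 [34 50 81]	17 [47 70 94]	18 [ 58  86 113]
19 [ 70 104 134]	20 [ 81 121 153]	21 [ 90 135 170]	22 [ 96 143 181]
```

The roll is back to about -0.02. I'll move clear and do a final check of both trays.

```bash
python3 -m pendant '[[[0,0,0],[1,-0.2,0],1],[[0,0,0],[1,-0.2,0],1],[[0,0,0],[1,-0.2,0],1],[[0,0,0],[1,-0.2,0],1],[[0,0,0],[1,-0.2,0],1],[[0,0,0],[1,-0.3,0],1],[[0,0,0],[1,-0.3,0],1],[[0,0,0],[1,-0.4,0],1],[[0,0,0],[1,-0.4,0],1],[[0,0,0],[1,-0.4,0],1],[[0,0,0],[1,-0.4,0],1],[[0,0,0],[0,0,0],1]]'
python3 chk.py t12 0 -1
python3 - <<'E'
from h import *
a=cv2.imread('pics/t4_full.png')
b=cv2.imread('pics/t12_full.png')
print('chip',cv2.minMaxLoc(cv2.matchTemplate(b[150:260,320:450],a[170:240,340:430],cv2.TM_CCOEFF_NORMED))[1:4:2],'expect (20,20)')
E
python3 roll.py t12 0 .06 | awk '$1>0&&$1<8'|paste - - - -
```

```text
time_s: 63.58
tool_pos: [0.5401, 0.349, 0.278]
ee_rot: [[0.449, 0.894, 0.0], [0.894, -0.449, 0.001], [0.001, -0.0, -1.0]]
contact_force: [0.5, 0.5, 0.0]
width: 1.004
gripper_force: 0.0
tray match (0.5308784246444702, (0, 221))
dark blobs [([105.0, 181.0], 489), ([255.0, 189.0], 86), ([235.0, 193.0], 91), ([261.0, 209.0], 82), ([239.0, 214.0], 88), ([244.0, 237.0], 82)]
shift [-6.12  3.83  6.71] true tcp [0.5398 0.3471 0.3141]
turn z -4.63 q [ 0.51  0.36  1.24 -0.    1.54  0.97]
chip (0.9649604558944702, (20, 21)) expect (20,20)
1 [136 150 168]	2 [155 170 187]	3 [165 181 199]	4 [166 182 200]
5 [157 172 190]	6 [138 152 170]	7 [112 126 144]
```

```bash
python3 -c "
from plant import arm
print(arm.close_job())"
```

```text
the job is handed in; nothing more can be done
None
```

I handed the job in at about 64 s: the chalk line is up (roll about -0.02 rad), the chip tray is square and centred under the leg, and all five caps sit in compartments of their own; I have not seen the judge's verdict.

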